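# Line up the reagent bottles by size in their wooden block

## Task

Put the four loose brown glass bottles away in the empty holes of the pale wooden block, one to a hole, in order of size: the smallest at the end nearest the gas burner, rising to the largest at the far end, so that nobody reaches over tall glass to get at the burner. Set each one down upright on the bottom of its hole, without dropping it or knocking it over, and leave the burner, the tube rack, the dishes and the small plastic drop bottles where they stand.

Things in the scene. Friction and masses are not known exactly. Their poses are not given: they have to be found in the camera images.
- bottle_a_mid (a point): the largest of the four brown glass bottles, standing upright with a black screw cap and a blank white label: straight round body 48 mm in diameter, 99 mm tall over all, cap 28 mm in diameter; 140 to 280 g. The point is on its axis, half-way up (49.5 mm above its underside); the straight body reaches up to 73 mm above its underside, then come a rounded shoulder and the cap; z axis up along the bottle. At the start nothing stands within 25 mm of its side.
- bottle_b_mid (a point): the smallest of the four brown glass bottles, standing upright with a black screw cap and a blank white label: straight round body 30 mm in diameter, 60 mm tall over all, cap 20 mm in diameter; 40 to 85 g. The point is on its axis, half-way up (30 mm above its underside); the straight body reaches up to 39 mm above its underside, then come a rounded shoulder and the cap; z axis up along the bottle. At the start nothing stands within 25 mm of its side.
- bottle_c_mid (a point): the second largest of the four brown glass bottles, standing upright with a black screw cap and a blank white label: straight round body 42 mm in diameter, 86 mm tall over all, cap 25 mm in diameter; 100 to 200 g. The point is on its axis, half-way up (43 mm above its underside); the straight body reaches up to 62 mm above its underside, then come a rounded shoulder and the cap; z axis up along the bottle. At the start nothing stands within 25 mm of its side.
- bottle_d_mid (a point): the second smallest of the four brown glass bottles, standing upright with a black screw cap and a blank white label: straight round body 36 mm in diameter, 73 mm tall over all, cap 22 mm in diameter; 70 to 140 g. The point is on its axis, half-way up (36.5 mm above its underside); the straight body reaches up to 50 mm above its underside, then come a rounded shoulder and the cap; z axis up along the bottle. At the start nothing stands within 25 mm of its side.
- block: fixed pale wooden block flat on the bench, 88 x 326 x 30 mm (x, y, z), with a row of four equal shallow round holes along y; origin at the centre of its underside. Turned by 12 degrees at most: its y axis points roughly to the robot's left. Between it and the robot stand the bottles, and among them two culture dishes (15 mm high) and two plastic drop bottles (20 mm in diameter, 56 mm tall).
- bore_a: the end hole on the block's +y side (117 mm from its middle): a round recess 66 mm in diameter, 8 mm deep, cork-coloured flat floor, holes 78 mm apart from centre to centre. The origin is at the centre of the hole's floor, 22 mm above the bench; z up, x and y as the block's.
- bore_b: the hole next to bore_a, 39 mm on the +y side of the block's middle: a round recess 66 mm in diameter, 8 mm deep, cork-coloured flat floor, holes 78 mm apart from centre to centre. The origin is at the centre of the hole's floor, 22 mm above the bench; z up, x and y as the block's.
- bore_c: the hole next to bore_d, 39 mm on the -y side of the block's middle: a round recess 66 mm in diameter, 8 mm deep, cork-coloured flat floor, holes 78 mm apart from centre to centre. The origin is at the centre of the hole's floor, 22 mm above the bench; z up, x and y as the block's.
- bore_d: the end hole on the block's -y side (117 mm from its middle): a round recess 66 mm in diameter, 8 mm deep, cork-coloured flat floor, holes 78 mm apart from centre to centre. The origin is at the centre of the hole's floor, 22 mm above the bench; z up, x and y as the block's.
- burner: unlit portable gas burner standing on the bench near one end of the block (the left or the right end; an orange rack of capped tubes, 105 mm high, stands near the other): grey cartridge in a green holder about 100 mm in diameter, thin brass and steel barrel on top, 214 mm tall, 0.75 kg. Origin at the centre of its underside.
Things that resemble listed ones, but are neither listed nor needed, are in the scene too. Leave any purple look-alike of the part that bears bottle_d_mid alone. Leave any orange look-alike of the part that bears bottle_a_mid alone.

How it is judged:
By the outcome, as a careful person would: the job done as asked, in the order asked, and still so for the second after the job is handed in, with the robot touching nothing.
It also fails if it takes over 96 s, if anything falls off the work surface, if the arm or the gripper's body presses on something with over 40 N, if the wrist force passes 120 N, or if a joint passes its speed limit or range.

## Robot

A 6-joint arm with a two-finger parallel gripper is mounted at the origin on the work surface. World frame = base frame: x ahead of the robot, y to its left, z up, the work surface at z = 0. Lengths are in m, angles in rad, forces in N, time in s.
With the tool pointing down it reaches from about 0.225 to 0.875 m from the base axis. Payload 3.4 kg.
Tool frame: the origin (TCP) lies midway between the tips of the shut fingers; the grasp point (between the pads) lies 19 mm behind it; x points along the fingers, z is the direction in which the jaws open and shut, and the axes are right-handed (so a half turn about x gives the same grasp; the last joint's range is limited). The gripper opens to 85 mm and grips with 20 to 120 N. Pads are 22 mm wide; open, the fingers measure 114 mm over their backs; the gripper's body (76 mm by 85 mm) begins 54 mm behind the grasp point. The pads swing forward as they close: fully open they stand 13 mm farther back than shut.
Start: joints at [-1.296, 0.276, 1.505, -0, 1.361, -0.121], TCP at [0.222, -0.531, 0.198] pointing down, gripper open.
Joint ranges: [-2.89, 2.89], [-0.75, 2.08], [0.22, 2.7], [-1.18, 4.32], [0.11, 2.71], [-2.7, 2.7]. Speed limits (rad/s): [2.57, 2.57, 3.14, 3.14, 3.14, 3.14].

## Interface

Orientations are given as a unit quaternion [w, x, y, z].
In Python, from rig import manip, eyes gives the robot as it stands. The module is installed in compiled form; this text tells all that it offers.
- The arm moves only by the shell command python3 -m crank 'ROWS' [FORCE]. ROWS is JSON, a list of rows, each a list of 7 numbers: the shift along the tool's x, y, z in cm, then the turn, a rotation vector about the tool's x, y, z in degrees, then the finger opening in cm, from 0 to 8.54. A call has 1 to 5 rows; each row is the pose to reach, as a shift and turn from the pose commanded when the call began, along the tool's axes at that moment; what a row does not reach only later rows make up. A row lasts 1/8 s, in which the tool goes at most 62.5 mm and 10.7 degrees, less where a joint would pass 70% of its speed; a pose out of reach is approached as far as the arm can. A call with a gripper value outside its range is refused whole. The fingers move at their own pace and stop on an object; FORCE is the grip in N (left out, the last holds). Time passes only in rows, so rows that repeat a pose let the fingers close. It gives the time, the measured TCP pose, the force and the opening at its end, in the units of the state.
- manip.get_state(): the state, without advancing time (a new reading comes with each control period).
- eyes.get_image(name): name is "scene" or "top"; returns a dict with "color" (420x560x3 uint8, blue, green, red), "z_map" (420x560 float32, m along the optical axis (not along the pixel's ray), 0 where there is no reading), "vertical_fov" (degrees; the focal length in pixels is half the picture's height over the tangent of half this angle, whatever the lens; pixels are square), "cx", "cy" (the principal point, pixels), "eye" and "attitude" of the camera in the world. Camera axes: x right, y up, looking along -z (the intrinsics and any distortion apply to the point x, -y, -z); pixel columns grow to the right and rows downward; lengths in m; the calibration is good to about 2 mm. A picture is of the moment at which its call begins.
- manip.sign_off(): hands the job in, once; it reports no verdict.
The state is a dict: "clock": time; "qpos": joint angles; "qd": joint speeds; "effort": joint torques, N m; "position": TCP position; "ee_rot": TCP orientation; "contact_force": force on the tool from outside, world axes, zero at the start; "moment": the same for the moment, N m; "width": finger opening in m.
Only numpy, scipy, OpenCV 4.12 (cv2) and the standard library are available. Lean on these libraries where they do the work, as an engineer would, in place of code of your own. Each camera call takes 0.05 s, during which the arm holds its last target.

## Working session

There is one attempt and no reset: what is moved stays moved. The work goes in short steps, Python scripts to look and compute and a shell command to move; the robot and the scene stay as the last step left them, time stands still between calls to the robot, and variables do not carry over. Pictures are saved under pics/ and viewed, and the job is handed in when it is done.

```bash
mkdir -p pics; ls
python3 - <<'E'
from rig import manip, eyes
import cv2
print(manip.get_state())
for n in("scene","top"):
    im=eyes.get_image(n); cv2.imwrite(f"pics/{n}0.png",im["color"])
    print(n,{k:v for k,v in im.items() if k not in("color","z_map")})
E
```

```text
pics
{'clock': 0.0, 'qpos': array([-1.29601300e+00,  2.76597113e-01,  1.50612129e+00,  2.65180810e-05,
        1.36071018e+00, -1.20995332e-01]), 'qd': array([ 0.00027293, -0.00079153, -0.00077766,  0.00078247, -0.00041147,
       -0.00093484]), 'effort': array([-2.29031220e-04, -4.16772652e+01, -2.45805252e+01,  1.38360167e-05,
        1.11147013e-02, -3.03157542e-06]), 'position': array([ 0.22152511, -0.52998051,  0.19754328]), 'ee_rot': array([ 0.58805375,  0.39237251,  0.58902759, -0.39151385]), 'contact_force': array([ 0.20916337, -1.13008935,  0.96651236]), 'moment': array([ 0.02753802, -0.02349237, -0.01856625]), 'width': 0.08531497385787568}
scene {'vertical_fov': 42.19053000368412, 'cx': 279.2703026874544, 'cy': 210.99763044938712, 'eye': array([1.33361576, 0.42190018, 0.71671963]), 'attitude': array([0.47427486, 0.23429688, 0.39284254, 0.75222541])}
top {'vertical_fov': 43.554828557618116, 'cx': 283.0106723179261, 'cy': 208.84065231442068, 'eye': array([ 0.26071051, -0.02592139,  1.45491971]), 'attitude': array([ 0.70934078,  0.07031408, -0.06722592, -0.69812053])}
```

View pics/scene0.png

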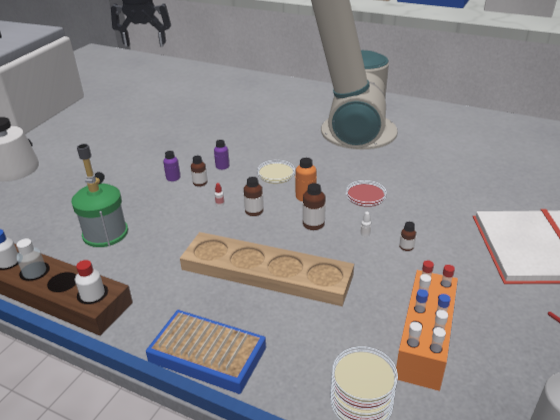

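View pics/top0.png

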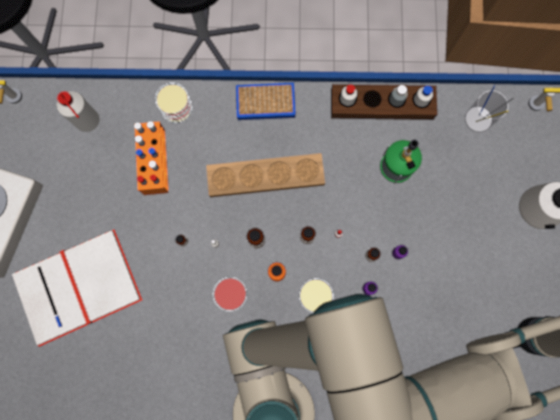

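The scene view shows brown bottles at about (199,172), (254,197), (314,207) and (408,237). The look-alikes are purple at (172,167) and (221,155), and orange at (306,180). The drop bottles are at (218,194) and (366,224). The burner at (101,212) is on the robot's right, so it stands by the -y end of the block. In the top view the brown ones are at (181,240), (255,237), (308,234) and (373,254). Next I measure them.

```bash
cat > h.py <<'E'
from rig import manip, eyes
import cv2, numpy as np
from scipy.spatial.transform import Rotation as R
def rot(q): return R.from_quat([q[1],q[2],q[3],q[0]])
def f(im): return 210/np.tan(np.radians(im["vertical_fov"]/2))
def ray(im,u,v):
    d=np.array([(u-im["cx"])/f(im),-(v-im["cy"])/f(im),-1.0]); return rot(im["attitude"]).apply(d)
def onplane(im,u,v,z):
    d=ray(im,u,v); return im["eye"]+d*(z-im["eye"][2])/d[2]
def proj(im,p):
    c=rot(im["attitude"]).inv().apply(np.asarray(p)-im["eye"]); return np.array([im["cx"]-f(im)*c[0]/c[2], im["cy"]+f(im)*c[1]/c[2]])
def cloud(im):
    v,u=np.mgrid[0:420,0:560]; k=f(im); z=im["z_map"]
    P=np.stack([(u-im["cx"])/k*z,-(v-im["cy"])/k*z,-z],-1).reshape(-1,3)
    return (rot(im["attitude"]).apply(P)+im["eye"]).reshape(420,560,3)
E
python3 - <<'E'
from h import *
t=eyes.get_image("top"); s=eyes.get_image("scene")
ct=cloud(t); cs=cloud(s)
for n,im,c in(("top",t,ct),("scene",s,cs)):
    for u,v in ((100,200),(300,130),(480,250),(200,330),(450,150),(60,120),(280,330),(300,215)): print(n,u,v,c[v,u].round(3),im["color"][v,u])
crops=[cv2.resize(t["color"][120:310,130:420],None,fx=2.7,fy=2.7,interpolation=cv2.INTER_CUBIC)]
cv2.imwrite("pics/topcrop.png",crops[0])
cv2.imwrite("pics/scenecrop.png",cv2.resize(s["color"][140:310,150:430],None,fx=2.8,fy=2.8,interpolation=cv2.INTER_CUBIC))
for n,(u,v),r in (("b",(181,240),7),("a",(255,237),10),("c",(308,234),9),("d",(373,254),8)):
    w=ct[v-r:v+r+1,u-r:u+r+1]; print(n,"zmax",w[...,2].max().round(4))
    m=w[...,2]>w[...,2].max()-.006
    print(n, w[m].mean(0).round(4), m.sum(), np.argwhere(m).mean(0)+[v-r,u-r])
m=(ct[...,2]>.02)&(ct[...,2]<.04); lab,k=cv2.connectedComponents(m.astype(np.uint8))[::-1]
l=lab.astype if 0 else None
E
```

```text
top 100 200 [ 0.565  0.502 -0.001] [141 138 139]
top 300 130 [ 0.781 -0.063  0.004] [146 143 143]
top 480 250 [ 0.44  -0.566 -0.001] [142 139 140]
top 200 330 [0.211 0.201 0.003] [142 139 140]
top 450 150 [ 0.727 -0.494  0.005] [134 132 132]
top 60 120 [0.801 0.638 0.003] [136 134 134]
top 280 330 [ 0.23  -0.018  0.502] [61 69 74]
top 300 215 [ 0.53  -0.065  0.005] [140 137 138]
scene 100 200 [ 0.689 -0.309  0.107] [100 153  77]
scene 300 130 [ 0.069 -0.149  0.006] [161 158 158]
scene 480 250 [0.394 0.399 0.001] [159 155 155]
scene 200 330 [0.84  0.017 0.032] [116 149 178]
scene 450 150 [0.006 0.257 0.002] [161 157 157]
scene 60 120 [ 0.293 -0.838  0.001] [156 152 152]
scene 280 330 [0.759 0.125 0.001] [157 153 153]
scene 300 215 [0.436 0.017 0.001] [164 160 160]
b zmax 0.0659
b [0.4516 0.2588 0.0626] 23 [238.         179.08695652]
a zmax 1.4549
a [ 0.2607 -0.0259  1.4549] 2 [240. 252.]
c zmax 1.4549
c [ 0.2607 -0.0259  1.4549] 3 [232.66666667 305.66666667]
d zmax 1.4549
d [ 0.2607 -0.0259  1.4549] 1 [256. 369.]
```

View pics/topcrop.png

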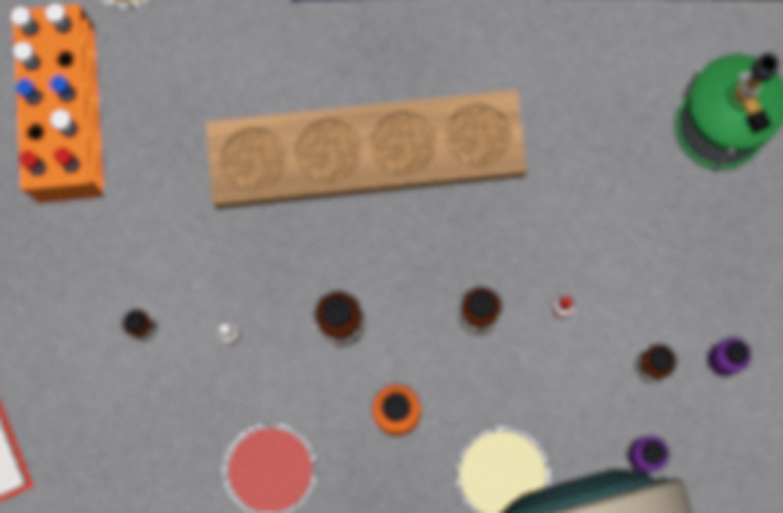

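View pics/scenecrop.png

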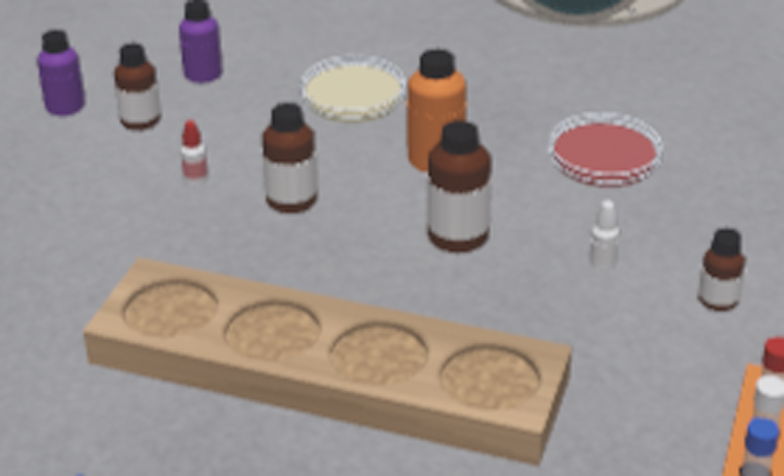

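```bash
cat > meas.py <<'E'
from h import *
H=dict(a=.099,b=.060,c=.086,d=.073); D=dict(a=.048,b=.030,c=.042,d=.036); CH=dict(a=.02,b=.016,c=.018,d=.017)
def darkmask(im): 
    c=im["color"].astype(int); return ((c.max(2)<70)&(c.max(2)-c.min(2)<22)).astype(np.uint8)
def find(im,u,v,r=14):
    n,l,st,ce=cv2.connectedComponentsWithStats(darkmask(im)[v-r:v+r,u-r:u+r])
    i=1+np.argmax(st[1:,4]); return ce[i]+[u-r,v-r],st[i]
E
python3 - <<'E'
from meas import *
t=eyes.get_image("top"); s=eyes.get_image("scene"); ct=cloud(t);cs=cloud(s)
for n,pt,ps in (("b",(179,239),(408,228)),("a",(255,236),(314,190)),("c",(308,233),(253,185)),("d",(374,253),(198,160))):
    a,sa=find(t,*pt); b,sb=find(s,*ps,r=9)
    print(n,"top",a.round(1),sa[2:],onplane(t,*a,H[n]).round(4),"scene",b.round(1),sb[2:],onplane(s,*b,H[n]-.006).round(4))
    # brown body via depth: scene points
    u,v=int(b[0]),int(b[1]); w=cs[v-12:v+40,u-16:u+17].reshape(-1,3); w=w[(w[:,2]>.012)&(w[:,2]<H[n]*.6)&(np.abs(w-onplane(t,*a,H[n]))[:,:2].max(1)<.03)]
    o=cv2.minEnclosingCircle(w[:,:2].astype(np.float32)); print("  body pts",len(w),o)
# block, wood mask
for nm,im in(("top",t),("scene",s)):
    hsv=cv2.cvtColor(im["color"],cv2.COLOR_BGR2HSV)
    m=((hsv[...,0]>8)&(hsv[...,0]<22)&(hsv[...,1]>60)&(hsv[...,2]>110)).astype(np.uint8)
    cc=ct if nm=="top" else cs
    m=cv2.morphologyEx(m,cv2.MORPH_CLOSE,np.ones((5,5)))
    n,l,st,ce=cv2.connectedComponentsWithStats(m)
    x,y=(265,174) if nm=="top" else (258,255)
    mm=(l==l[y,x]).astype(np.uint8); print(st[l[y,x]])
    c,_=cv2.findContours(mm,0,2); c=max(c,key=cv2.contourArea)
    hull=cv2.approxPolyDP(cv2.convexHull(c),4,True).reshape(-1,2); print(nm,hull.tolist())
    for p in hull: print("   ",onplane(im,*p,.03).round(4))
    w=cc[(mm>0)]; w=w[(w[:,2]>.026)&(w[:,2]<.036)]; print("z",np.median(w[:,2]),cv2.minAreaRect(w[:,:2].astype(np.float32)))
hs=cv2.cvtColor(t["color"],cv2.COLOR_BGR2HSV); m=((hs[...,0]>50)&(hs[...,0]<80)&(hs[...,1]>120)).astype(np.uint8)
n,l,st,ce=cv2.connectedComponentsWithStats(m); i=1+np.argmax(st[1:,4]); print("burner",ce[i],onplane(t,*ce[i],.1))
E
```

```text
b top [179.1 238.7] [ 7  8 41] [0.4501 0.2591 0.06  ] scene [408.8 226.6] [10 10 82] [0.4479 0.2608 0.054 ]
  body pts 150 ((0.4496602714061737, 0.261840283870697), 0.015373514965176582)
a top [254.5 235.1] [10 11 81] [0.4575 0.0553 0.099 ] scene [313.7 189.1] [ 14  11 128] [0.4559 0.0572 0.093 ]
  body pts 398 ((0.4597156047821045, 0.06031550467014313), 0.024190004914999008)
c top [308.  232.2] [ 9  9 64] [ 0.4691 -0.0846  0.086 ] scene [252.  181.9] [11 10 96] [ 0.4666 -0.084   0.08  ]
  body pts 276 ((0.46936658024787903, -0.0813077911734581), 0.02157098427414894)
d top [374.6 252.5] [ 9  9 53] [ 0.42  -0.261  0.073] scene [196.8 159.6] [ 9  8 62] [ 0.4164 -0.2613  0.067 ]
  body pts 167 ((0.4196683466434479, -0.2578810751438141), 0.018128590658307076)
[ 206  153  119   43 3633]
top [[321, 154], [323, 184], [209, 195], [207, 165]]
    [ 0.7011 -0.122   0.03  ]
    [ 0.6142 -0.1277  0.03  ]
    [0.5778 0.1889 0.03  ]
    [0.6641 0.1983 0.03  ]
z 0.03017481518829257 ((0.6411645412445068, 0.033634886145591736), (0.0901007354259491, 0.3248780071735382), 6.983489990234375)
[ 180  233  174   73 6857]
scene [[180, 258], [204, 233], [353, 265], [340, 305], [182, 269]]
    [ 0.6988 -0.1202  0.03  ]
    [ 0.6119 -0.1205  0.03  ]
    [0.5774 0.1914 0.03  ]
    [0.6862 0.2067 0.03  ]
    [ 0.724  -0.0983  0.03  ]
z 0.031227870165927096 ((0.6372659802436829, 0.03591349720954895), (0.09189233183860779, 0.325706422328949), 7.075038433074951)
burner [401.06209573 158.98835705] [ 0.66890664 -0.33142217  0.1       ]
```

Body radii from depth are 15.4, 24.2, 21.6 and 18.1 mm, so the labels b, a, c and d are right. The block's long side measures 325 mm, its yaw is about 6.8° and its top is at z = 0.030, as described. Target order: b→bore_d, d→bore_c, c→bore_b, a→bore_a. Now I write the helper that works out each move.

```bash
cat > go.py <<'E'
# usage: go.py x y z(TCP) [yawdeg of tool z] : prints shift (cm, tool axes) and rotvec (deg) from present pose
from h import *
import sys
YAW=np.radians(6.8); ex=np.array([np.cos(YAW),np.sin(YAW),0])
s=manip.get_state(); Rc=rot(s["ee_rot"]); A=Rc.as_matrix()
z=ex if A[:,2]@ex>0 else -ex
if len(sys.argv)>4: z=z*float(sys.argv[4])
x=np.array([0,0,-1.]); T=np.stack([x,np.cross(z,x),z],1)
rv=(R.from_matrix(A.T@T)).as_rotvec(degrees=True)
print("pos",s["position"].round(4),"w",s["width"].round(4),"F",s["contact_force"].round(1),"t",s["clock"],"q6",s["qpos"][5].round(2))
print("tool axes\n",A.round(3))
p=np.array([float(v) for v in sys.argv[1:4]])
print("shift cm",(A.T@(p-s["position"])*100).round(2),"turn",rv.round(1))
E
python3 go.py 0.419 -0.2605 0.12; python3 go.py 0.419 -0.2605 0.12 -1
```

```text
Traceback (most recent call last):
  File "go.py", line 10, in <module>
    print("pos",s["position"].round(4),"w",s["width"].round(4),"F",s["contact_force"].round(1),"t",s["clock"],"q6",s["qpos"][5].round(2))
                                           ^^^^^^^^^^^^^^^^
AttributeError: 'float' object has no attribute 'round'
Traceback (most recent call last):
  File "go.py", line 10, in <module>
    print("pos",s["position"].round(4),"w",s["width"].round(4),"F",s["contact_force"].round(1),"t",s["clock"],"q6",s["qpos"][5].round(2))
                                           ^^^^^^^^^^^^^^^^
AttributeError: 'float' object has no attribute 'round'
```

```bash
sed -i 's/s\["width"\].round(4)/round(float(s["width"]),4)/' go.py
python3 go.py 0.419 -0.2605 0.17; python3 go.py 0.419 -0.2605 0.17 -1
```

```text
pos [ 0.2216 -0.5304  0.1981] w 0.0855 F [-0.4  0.3  0.8] t 0.3 q6 -0.12
tool axes
 [[-0.     0.923  0.385]
 [ 0.     0.385 -0.923]
 [-1.     0.    -0.001]]
shift cm [  2.82  28.62 -17.3 ] turn [-74.1  -0.   -0. ]
pos [ 0.2216 -0.5304  0.1981] w 0.0855 F [-0.4  0.3  0.8] t 0.3 q6 -0.12
tool axes
 [[-0.     0.923  0.385]
 [ 0.     0.385 -0.923]
 [-1.     0.    -0.001]]
shift cm [  2.82  28.62 -17.3 ] turn [105.9  -0.    0. ]
```

```bash
python3 -m crank '[[0.4,4,-2.4,-10.5,0,0,5],[0.8,8,-4.9,-21,0,0,5],[1.2,12.2,-7.4,-31.5,0,0,5],[1.6,16.3,-9.9,-42,0,0,5],[2,20.4,-12.3,-52.5,0,0,5]]' 40; python3 go.py 0.419 -0.2605 0.17
```

```text
clock: 0.92
position: [0.3632, -0.3372, 0.1784]
ee_rot: [0.702, 0.089, 0.701, -0.089]
contact_force: [0.9, 0.3, -0.4]
width: 0.0499
pos [ 0.3632 -0.3372  0.1784] w 0.0499 F [ 0.9  0.3 -0.4] t 0.925 q6 -0.64
tool axes
 [[ 0.     0.25   0.968]
 [-0.     0.968 -0.25 ]
 [-1.    -0.     0.   ]]
shift cm [0.84 8.82 3.48] turn [-21.3   0.    0. ]
```

```bash
python3 -m crank '[[0.4,4.4,1.7,-10.5,0,0,5],[0.84,8.82,3.48,-21.3,0,0,5],[0.84,8.82,3.48,-21.3,0,0,5],[0.84,8.82,3.48,-21.3,0,0,5]]'; python3 go.py 0.419 -0.2605 0.016
python3 - <<'E'
from h import *
cv2.imwrite("pics/s1.png",eyes.get_image("scene")["color"])
E
```

```text
clock: 1.42
position: [0.4186, -0.2624, 0.1701]
ee_rot: [0.706, -0.04, 0.706, 0.04]
contact_force: [0.0, 0.4, -0.3]
width: 0.0503
pos [ 0.4186 -0.2624  0.1701] w 0.0503 F [ 0.   0.4 -0.3] t 1.425 q6 -0.81
tool axes
 [[-0.    -0.113  0.994]
 [-0.001  0.994  0.113]
 [-1.    -0.001 -0.   ]]
shift cm [15.41  0.2   0.07] turn [-0.3 -0.   0. ]
```

View pics/s1.png

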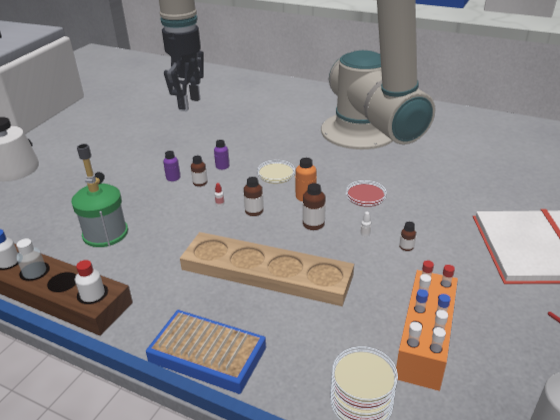

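The gripper hangs at about (185,90), above bottle d at (199,172). I project the TCP and d's column into the view to check the alignment.

Run:
```python
from h import *
s=eyes.get_image("scene")
for p in [(.4186,-.2624,.17),(.419,-.2605,.073),(.419,-.2605,0)]: print(proj(s,p))
t=eyes.get_image("top"); c=t["color"].copy()
u=proj(t,(.4186,-.2624,.17)); print(u); cv2.circle(c,tuple(int(v) for v in u),3,(0,255,0),1)
cv2.imwrite("pics/t1.png",cv2.resize(c[150:350,200:480],None,fx=2.5,fy=2.5))
cc=s["color"].copy(); u=proj(s,(.4186,-.2624,.17)); cv2.circle(cc,tuple(int(v) for v in u),2,(0,255,0),1)
cv2.imwrite("pics/s1c.png",cv2.resize(cc[20:200,120:300],None,fx=3,fy=3))
```

```text
[190.89379699 120.52076931]
[196.16364361 158.00222775]
[199.41417329 183.96010126]
[381.88480492 248.58993104]
```

View pics/s1c.png

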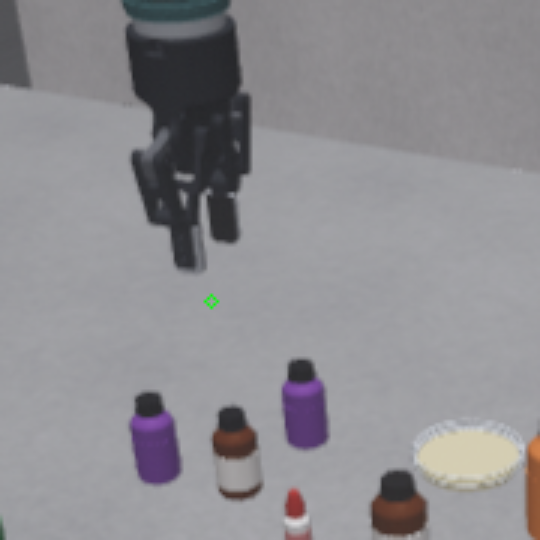

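View pics/t1.png

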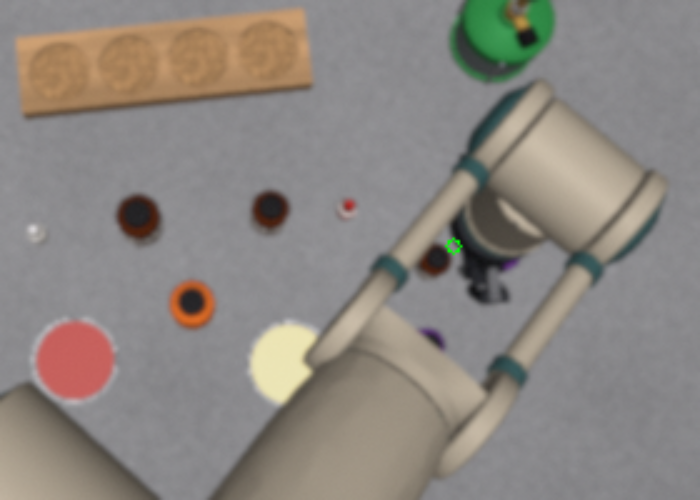

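The two views don't put the fingertips on the projected TCP: in the scene view they sit about 15 px too high. I measure them by depth before descending.

Run:
```python
from h import *
print(manip.get_state())
s=eyes.get_image("scene"); cs=cloud(s)
for v in range(60,116,4):
    row=[]
    for u in range(164,206,3):
        p=cs[v,u]; 
        if s["color"][v,u].max()<90: row.append((u,tuple((p*1000).astype(int).tolist())))
    print(v,row)
t=eyes.get_image("top"); ct=cloud(t)
for v in range(244,275,4):
    print(v,[(u,tuple((ct[v,u]*1000).astype(int).tolist())) for u in range(382,408,4) if t["color"][v,u].max()<90])
```

```text
{'clock': 1.575, 'qpos': array([-7.02189701e-01,  1.72813668e-01,  1.71750006e+00, -5.14280516e-04,
        1.25093589e+00, -8.12978907e-01]), 'qd': array([-0.00345086,  0.00143302, -0.00159002,  0.00288789,  0.00068962,
       -0.00071635]), 'effort': array([ 3.37557038e-01, -3.42714250e+01, -2.34433061e+01,  1.70974532e-02,
        3.88308210e-03,  2.10269121e-03]), 'position': array([ 0.41819303, -0.26315597,  0.17010655]), 'ee_rot': array([ 0.70598846, -0.03941567,  0.70604946,  0.03899818]), 'contact_force': array([-0.87390882,  0.91886314, -0.13361821]), 'moment': array([0.00797493, 0.10376986, 0.01651032]), 'width': 0.04993964178680551}
60 [(173, (456, -259, 324)), (176, (452, -255, 323)), (179, (449, -249, 322)), (182, (442, -247, 320)), (185, (430, -248, 316)), (188, (419, -249, 312)), (191, (406, -251, 308)), (194, (407, -242, 309)), (197, (366, -263, 293)), (200, (363, -258, 292))]
64 [(176, (459, -251, 317)), (179, (454, -247, 316)), (182, (443, -248, 312)), (185, (434, -247, 309)), (188, (431, -241, 309)), (191, (404, -254, 298)), (194, (406, -244, 300)), (197, (367, -26
[... 2129 characters left out ...]
 -230, 346)), (386, (402, -232, 379)), (394, (397, -240, 422)), (398, (393, -242, 448)), (402, (391, -246, 464)), (406, (389, -249, 484))]
248 [(386, (396, -236, 358)), (390, (394, -240, 378)), (402, (387, -252, 434)), (406, (386, -258, 444))]
252 [(386, (396, -249, 286)), (390, (389, -246, 348)), (394, (386, -249, 376)), (398, (386, -257, 377)), (402, (384, -260, 397))]
256 [(386, (389, -252, 274)), (390, (389, -261, 273)), (394, (383, -259, 327)), (398, (383, -267, 329))]
260 [(386, (383, -257, 246)), (390, (382, -264, 256)), (394, (382, -273, 255))]
264 [(390, (370, -258, 284)), (394, (369, -265, 296))]
268 [(390, (361, -259, 280)), (394, (359, -261, 311)), (402, (359, -279, 311))]
272 []
```

By depth, the fingertips' xy centre (about 0.42, -0.262) agrees with the reported TCP, but the tips sit at z of about 0.207 against a reported 0.170. I go down part way and check again.

```bash
python3 -m crank '[[4,0.2,0.07,0,0,0,5],[8,0.25,0.1,0,0,0,5],[8,0.25,0.1,0,0,0,5],[8,0.25,0.1,0,0,0,5]]'
python3 - <<'E'
from h import *
s=eyes.get_image("scene"); cs=cloud(s)
c=s["color"].copy(); p=manip.get_state()["position"]; u=proj(s,p); print(p,u,proj(s,[.2215,-.53,.1975]))
cv2.imwrite("pics/s2c.png",cv2.resize(c[80:200,130:290],None,fx=4,fy=4))
for v in range(110,150,2):
    row=[]
    for u in range(173,206,3):
        p=cs[v,u]
        if p[2]>.06 and p[0]>.36: row.append((u,tuple((p*1000).astype(int).tolist())))
    print(v,row)
E
```

```text
clock: 2.17
position: [0.4201, -0.2606, 0.0912]
ee_rot: [0.707, -0.04, 0.705, 0.039]
contact_force: [0.4, -1.1, 0.5]
width: 0.0496
[ 0.42048456 -0.26081912  0.09165772] [194.83454244 151.34828159] [147.12739511  63.13886426]
110 [(173, (489, -252, 228)), (176, (484, -247, 227)), (179, (482, -241, 227)), (182, (471, -242, 222)), (185, (446, -253, 209)), (188, (439, -250, 206)), (191, (442, -240, 210)), (194, (392, -269, 183)), (197, (384, -266, 180)), (200, (395, -250, 188)), (203, (379, -253, 180))]
112 [(173, (483, -257, 219)), (176, (484, -248, 222)), (179, (482, -242, 222)), (182, (473, -241, 218)), (191, (443, -240, 206)), (194, (392, -270, 178)), (197, (391, -262, 179)), (200, (392, -253, 181)), (203, (382, -252, 177))]
114 [(173, (480, -260, 213)), (176, (481, -252, 215)), (179, (483, -242, 218)), (182, (475, -241, 214)), (185, (445, -255, 199)), (188, (438, -252, 196)), (191, (444, -240, 201)), (194, (392, -270, 173)), (197, (391, -263, 174)), (200, (390, -255, 175)), (203, (386, -249, 174))]
116 [(173, (479, -262, 208)), (176, (479, -254, 209)), (179, (480, -245, 211)), (182,
[... 1655 characters left out ...]
(185, (452, -256, 163)), (188, (450, -249, 163)), (191, (444, -245, 161)), (197, (390, -269, 131)), (200, (388, -262, 132)), (203, (391, -251, 135))]
132 [(182, (452, -265, 156)), (185, (451, -258, 157)), (188, (451, -249, 159)), (191, (442, -248, 155))]
134 [(182, (455, -263, 153)), (185, (457, -253, 156)), (188, (452, -249, 154)), (191, (446, -245, 152))]
136 [(185, (453, -258, 148)), (188, (447, -254, 146)), (191, (449, -244, 149))]
138 [(185, (454, -257, 143)), (188, (455, -248, 146)), (191, (450, -243, 145))]
140 [(185, (455, -258, 139)), (188, (457, -248, 142)), (191, (445, -249, 136))]
142 [(185, (448, -263, 129)), (188, (448, -255, 131)), (191, (446, -249, 131))]
144 []
146 []
148 []
```

View pics/s2c.png

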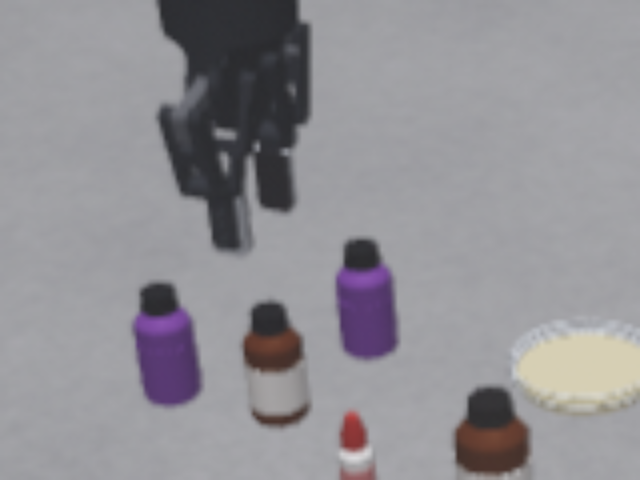

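The tips are at z of about 0.127, at about (187,142), still well above d's cap top at (197,156). The reported TCP says 0.0915. The offset is the same at both heights, about 35 mm, so I steer height by the camera and watch the force.

```bash
cat > tip.py <<'E'
# lowest gripper points seen by the scene camera near TCP xy
from h import *
s=eyes.get_image("scene"); cs=cloud(s); st=manip.get_state(); p=st["position"]
d=cs[...,:2]-p[:2]; dark=s["color"].max(2)<75
m=dark&(abs(d[...,0])<.07)&(abs(d[...,1])<.014)&(cs[...,2]>.012)
near=m&(d[...,0]>.022); far=m&(d[...,0]<-.02)
for n,k in(("near",near),("far",far)):
    q=cs[k]; q=q[np.argsort(q[:,2])]; print(n,len(q),q[:6].mean(0).round(3) if len(q) else "")
print("tcp",p.round(4),"F",st["contact_force"].round(1),"w",round(float(st["width"]),4),"t",st["clock"])
E
python3 tip.py
python3 -m crank '[[4,0,0,0,0,0,5],[5.5,0,0,0,0,0,5],[5.5,0,0,0,0,0,5],[5.5,0,0,0,0,0,5]]'; python3 tip.py;  python3 - <<'E'
from h import *
s=eyes.get_image("scene")
cv2.imwrite("pics/s3c.png",cv2.resize(s["color"][80:200,130:290],None,fx=4,fy=4))
E
```

```text
near 609 [ 0.454 -0.256  0.137]
far 318 [ 0.393 -0.262  0.132]
tcp [ 0.4206 -0.2608  0.0918] F [ 0.9  0.  -0.2] w 0.05 t 2.275
clock: 2.78
position: [0.4205, -0.2604, 0.0364]
ee_rot: [0.707, -0.041, 0.705, 0.039]
contact_force: [0.1, -1.6, 0.2]
width: 0.0498
near 558 [ 0.454 -0.254  0.082]
far 279 [ 0.392 -0.263  0.075]
tcp [ 0.4205 -0.2604  0.0364] F [0.4 0.3 0.5] w 0.0498 t 2.825
```

View pics/s3c.png

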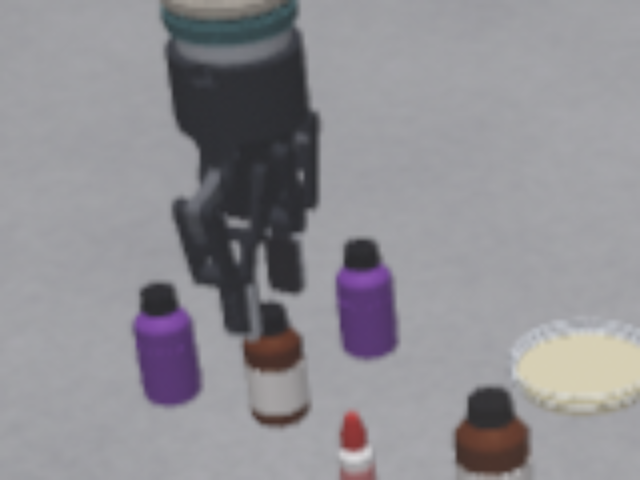

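```bash
python3 -m crank '[[1.5,0,0,0,0,0,5],[3,0,0,0,0,0,5],[4,0,0,0,0,0,5],[4,0,0,0,0,0,5]]'; python3 tip.py;  python3 - <<'E'
from h import *
s=eyes.get_image("scene")
cv2.imwrite("pics/s4c.png",cv2.resize(s["color"][80:200,130:290],None,fx=4,fy=4))
E
```

```text
clock: 3.38
position: [0.4193, -0.2593, -0.0052]
ee_rot: [0.706, -0.04, 0.706, 0.04]
contact_force: [-0.1, 0.5, -0.4]
width: 0.05
near 524 [ 0.454 -0.255  0.043]
far 202 [ 0.39  -0.255  0.038]
tcp [ 0.4196 -0.2596 -0.0048] F [ 0.6 -0.3  0.7] w 0.0498 t 3.425
```

View pics/s4c.png

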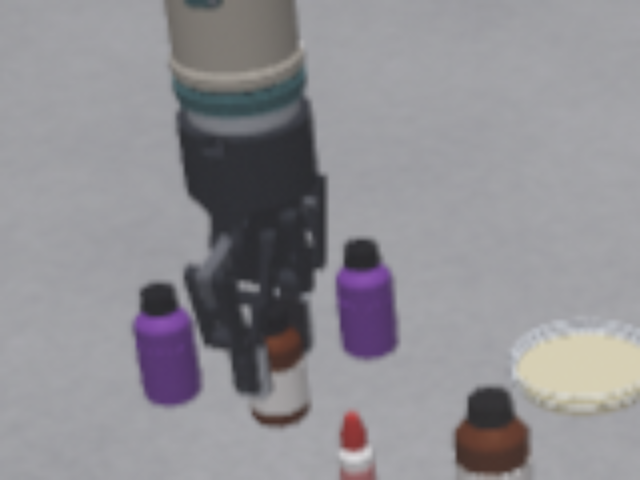

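The reported TCP is at -5 mm with zero force, so its z reading is about 30 mm low. I lower 1 cm more and grip.

```bash
python3 -m crank '[[0.9,0,0,0,0,0,5],[0.9,0,0,0,0,0,5],[0.9,0,0,0,0,0,3],[0.9,0,0,0,0,0,3],[0.9,0,0,0,0,0,3]]' 40; python3 -m crank '[[0,0,0,0,0,0,3],[0,0,0,0,0,0,3]]'; python3 tip.py
python3 - <<'E'
from h import *
s=eyes.get_image("scene")
cv2.imwrite("pics/s5c.png",cv2.resize(s["color"][80:200,130:290],None,fx=4,fy=4))
E
```

```text
clock: 4.1
position: [0.4195, -0.2596, -0.0139]
ee_rot: [0.706, -0.04, 0.706, 0.04]
contact_force: [0.1, -0.1, 0.8]
width: 0.035
clock: 4.35
position: [0.4194, -0.2596, -0.0139]
ee_rot: [0.706, -0.04, 0.706, 0.04]
contact_force: [-1.7, -0.5, 1.4]
width: 0.0349
near 506 [ 0.446 -0.256  0.03 ]
far 152 [ 0.398 -0.254  0.045]
tcp [ 0.4194 -0.2596 -0.0139] F [-1.2 -0.7  1.9] w 0.0348 t 4.4
```

View pics/s5c.png

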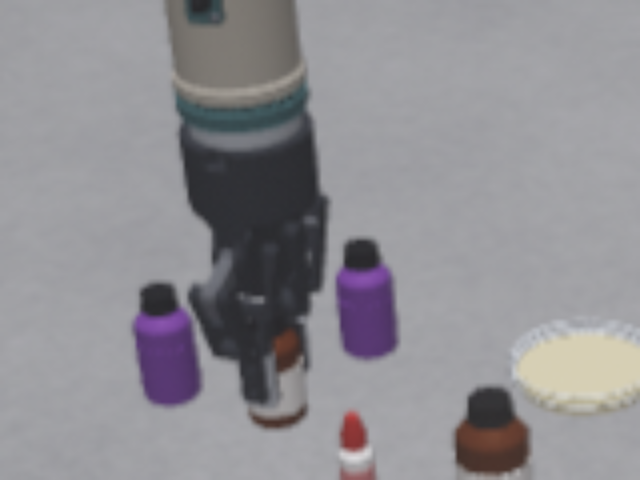

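```bash
python3 -m crank '[[-2,0,0,0,0,0,3],[-6,0,0,0,0,0,3],[-10,0,0,0,0,0,3],[-13,0,0,0,0,0,3],[-13,0,0,0,0,0,3]]'; python3 go.py 0.6441 -0.0047 0.116;python3 - <<'E'
from h import *
s=eyes.get_image("scene")
cv2.imwrite("pics/s6c.png",cv2.resize(s["color"][20:200,100:340],None,fx=3,fy=3))
E
```

```text
clock: 5.08
position: [0.421, -0.2606, 0.118]
ee_rot: [0.707, -0.041, 0.705, 0.039]
contact_force: [0.4, 0.2, -1.2]
width: 0.0348
pos [ 0.421  -0.2606  0.118 ] w 0.0348 F [ 0.4  0.2 -1.2] t 5.075 q6 -0.81
tool axes
 [[ 0.004 -0.113  0.994]
 [-0.003  0.994  0.113]
 [-1.    -0.004  0.004]]
shift cm [ 0.21 22.9  25.06] turn [-0.3  0.2  0.2]
```

View pics/s6c.png

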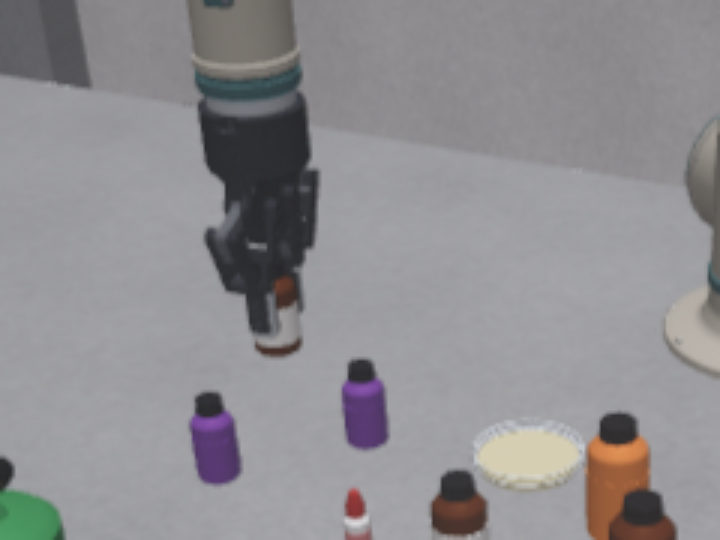

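Bottle d hangs upright in the gripper at about (192,125) in the full picture. I carry it to bore_c.

```bash
python3 -m crank '[[0,3.5,4,0,0,0,3],[0,7,8,0,0,0,3],[0,11,12,0,0,0,3],[0,15,16.4,0,0,0,3],[0.1,19,20.8,0,0,0,3]]';  python3 -m crank '[[0.1,2,2.2,0,0,0,3],[0.1,3.9,4.26,-0.3,0.2,0.2,3],[0.1,3.9,4.26,-0.3,0.2,0.2,3],[0.1,3.9,4.26,-0.3,0.2,0.2,3]]'; python3 go.py 0.6441 -0.0047 0.018;python3 - <<'E'
from h import *
s=eyes.get_image("scene")
cv2.imwrite("pics/s7c.png",cv2.resize(s["color"][100:320,150:410],None,fx=2.5,fy=2.5))
t=eyes.get_image("top")
cv2.imwrite("pics/t7c.png",cv2.resize(t["color"][110:270,190:430],None,fx=3,fy=3))
E
```

```text
clock: 5.75
position: [0.6045, -0.0455, 0.1125]
ee_rot: [0.705, -0.04, 0.707, 0.04]
contact_force: [0.8, -1.6, -2.0]
width: 0.0347
clock: 6.25
position: [0.641, -0.0039, 0.112]
ee_rot: [0.703, -0.041, 0.709, 0.043]
contact_force: [-0.5, 0.3, -1.0]
width: 0.0347
pos [ 0.641  -0.0039  0.112 ] w 0.0347 F [-0.5  0.3 -1. ] t 6.25 q6 -0.23
tool axes
 [[-0.008 -0.118  0.993]
 [ 0.003  0.993  0.118]
 [-1.     0.004 -0.007]]
shift cm [ 9.4  -0.15  0.37] turn [-0.  -0.4 -0.2]
```

View pics/s7c.png

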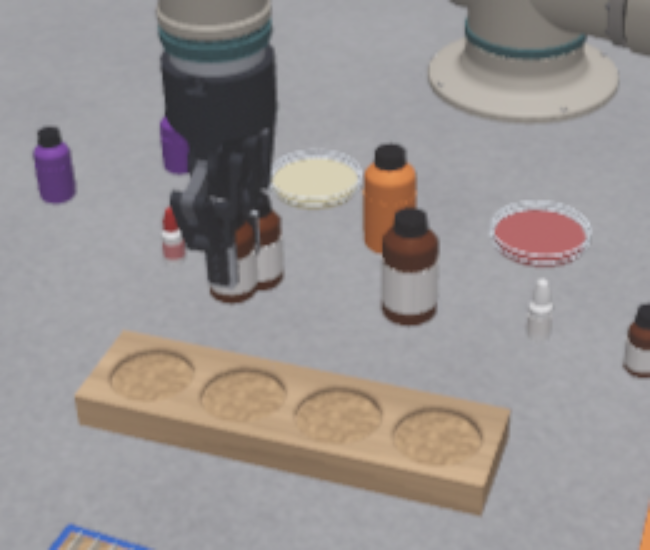

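View pics/t7c.png

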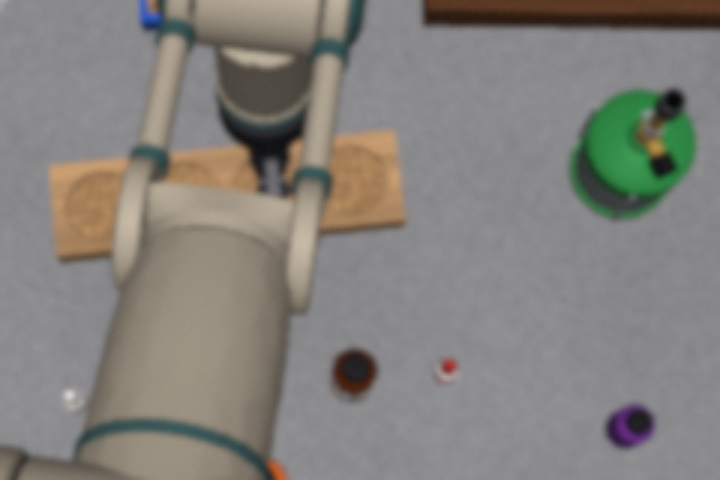

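Bottle d is upright above the second hole from the left, at about (243,218) in the full picture. I lower it in stages.

```bash
python3 -m crank '[[3,-0.1,0.3,0,-0.4,-0.2,3],[6,-0.15,0.37,0,-0.4,-0.2,3],[8,-0.15,0.37,0,-0.4,-0.2,3],[9.2,-0.15,0.37,0,-0.4,-0.2,3],[9.2,-0.15,0.37,0,-0.4,-0.2,3]]'; python3 -m crank '[[0,0,0,0,0,0,3]]'; python3 go.py 0.6441 -0.0047 0.008;python3 - <<'E'
from h import *
s=eyes.get_image("scene")
for z in(.03,.022):print(proj(s,[.6441,-.0047,z]).round(1))
cv2.imwrite("pics/s8c.png",cv2.resize(s["color"][170:300,180:360],None,fx=4,fy=4))
E
```

```text
clock: 6.98
position: [0.6452, -0.0049, 0.0214]
ee_rot: [0.707, -0.041, 0.705, 0.042]
contact_force: [-0.1, 0.3, -1.6]
width: 0.0354
clock: 7.1
position: [0.6468, -0.0048, 0.023]
ee_rot: [0.708, -0.042, 0.704, 0.042]
contact_force: [0.0, -0.0, -0.7]
width: 0.0351
pos [ 0.6468 -0.0048  0.023 ] w 0.0351 F [ 0.  -0.  -0.7] t 7.1 q6 -0.23
tool axes
 [[ 0.005 -0.118  0.993]
 [ 0.     0.993  0.118]
 [-1.    -0.001  0.005]]
shift cm [ 1.5   0.04 -0.28] turn [-0.   0.3  0. ]
[245.5 257.6]
[245.8 260.7]
```

View pics/s8c.png

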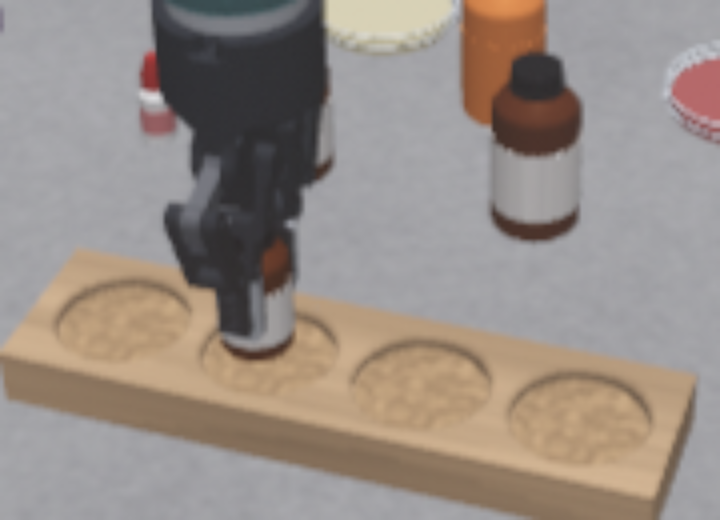

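```bash
python3 -m crank '[[0,0,0,0,0,0,3],[0,0,0,0,0,0,3]]'; python3 go.py 0.6441 -0.0047 0.009
```

```text
clock: 7.4
position: [0.6464, -0.0044, 0.0225]
ee_rot: [0.707, -0.042, 0.704, 0.042]
contact_force: [0.7, -0.0, -1.3]
width: 0.035
pos [ 0.6464 -0.0044  0.0225] w 0.035 F [ 0.7 -0.  -1.3] t 7.4 q6 -0.23
tool axes
 [[ 0.004 -0.118  0.993]
 [ 0.     0.993  0.118]
 [-1.    -0.     0.004]]
shift cm [ 1.35  0.   -0.24] turn [-0.   0.3  0. ]
```

```bash
python3 -m crank '[[0.6,0,-0.2,0,0.3,0,3],[1.1,0,-0.24,0,0.3,0,3],[1.3,0,-0.24,0,0.3,0,3],[1.3,0,-0.24,0,0.3,0,3],[1.3,0,-0.24,0,0.3,0,3]]'; python3 go.py 0.6441 -0.0047 0.008
```

```text
clock: 8.02
position: [0.6439, -0.0048, 0.009]
ee_rot: [0.705, -0.042, 0.706, 0.042]
contact_force: [-0.1, 0.2, -1.2]
width: 0.0349
pos [ 0.6439 -0.0048  0.009 ] w 0.0349 F [-0.1  0.2 -1.2] t 8.025 q6 -0.23
tool axes
 [[-0.001 -0.118  0.993]
 [-0.     0.993  0.118]
 [-1.    -0.    -0.001]]
shift cm [0.1  0.   0.02] turn [-0.  -0.1  0. ]
```

Fz still shows the bottle's weight (-1.2 N). I go down 1–2 mm more, feeling for contact.

```bash
python3 -m crank '[[0.08,0,0,0,0,0,3],[0.08,0,0,0,0,0,3],[0.08,0,0,0,0,0,3]]'; python3 -m crank '[[0.1,0,0,0,0,0,3],[0.1,0,0,0,0,0,3],[0.1,0,0,0,0,0,3]]';python3 go.py 0.6441 -0.0047 0.008
```

```text
clock: 8.4
position: [0.6437, -0.0047, 0.0082]
ee_rot: [0.705, -0.042, 0.706, 0.042]
contact_force: [0.3, 0.0, -1.0]
width: 0.0348
clock: 8.78
position: [0.6438, -0.0048, 0.0081]
ee_rot: [0.705, -0.042, 0.706, 0.042]
contact_force: [-2.0, 0.2, 5.8]
width: 0.0351
pos [ 0.6438 -0.0048  0.0081] w 0.0351 F [-2.   0.2  5.8] t 8.775 q6 -0.23
tool axes
 [[-0.001 -0.118  0.993]
 [-0.     0.993  0.118]
 [-1.    -0.    -0.001]]
shift cm [0.01 0.   0.03] turn [-0.  -0.1  0. ]
```

Contact came at +5.8 N, at the predicted height. Release and rise.

```bash
python3 -m crank '[[0,0,0,0,0,0,3.8],[0,0,0,0,0,0,4.4],[0,0,0,0,0,0,5],[0,0,0,0,0,0,5]]'; python3 -m crank '[[-1.5,0,0,0,0,0,5],[-5,0,0,0,0,0,5],[-10,0,0,0,0,0,5],[-15,0,0,0,0,0,5],[-15,0,0,0,0,0,5]]'; python3 go.py 0.450 0.2605 0.14;python3 - <<'E'
from h import *
s=eyes.get_image("scene")
cv2.imwrite("pics/s9c.png",cv2.resize(s["color"][120:310,150:430],None,fx=2.8,fy=2.8))
E
```

```text
clock: 9.28
position: [0.6437, -0.0047, 0.007]
ee_rot: [0.705, -0.042, 0.707, 0.042]
contact_force: [-0.6, -0.2, 0.9]
width: 0.0499
clock: 9.9
position: [0.6476, -0.005, 0.1638]
ee_rot: [0.709, -0.043, 0.702, 0.041]
contact_force: [-0.9, -0.2, -0.9]
width: 0.0499
pos [ 0.6476 -0.005   0.1638] w 0.0499 F [-0.9 -0.2 -0.9] t 9.9 q6 -0.23
tool axes
 [[ 0.01  -0.118  0.993]
 [-0.002  0.993  0.118]
 [-1.    -0.003  0.01 ]]
shift cm [  2.13  28.71 -16.51] turn [-0.   0.6  0.2]
```

View pics/s9c.png

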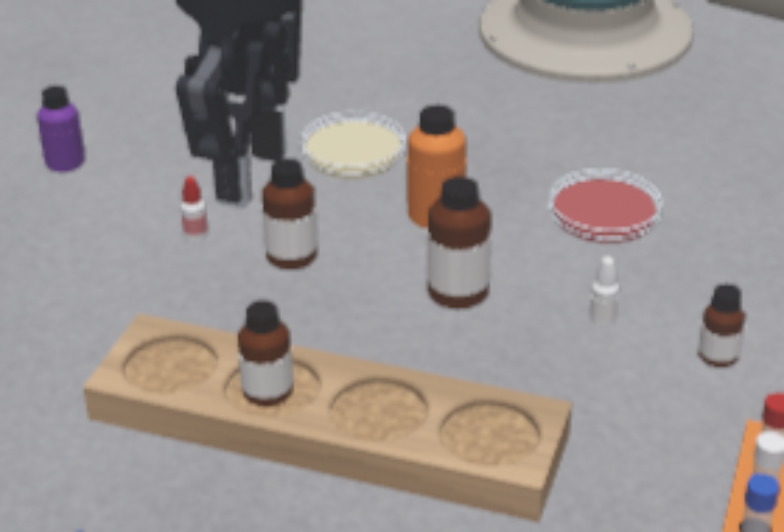

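d stands upright in the second hole from the burner, with its base at about (245,261). Next is b, over at (0.450, 0.2605).

```bash
python3 -m crank '[[0.2,4,-2.4,0,0,0,4.3],[0.2,8.2,-4.8,0,0,0,4.3],[0.2,12.4,-7.2,0,0,0,4.3],[0.2,16.6,-9.6,0,0,0,4.3],[0.2,20.8,-12,0,0,0,4.3]]'; python3 -m crank '[[1,4,-2.3,0,0,0,4.3],[2,7.9,-4.5,0,0.4,0.1,4.3],[2,7.9,-4.5,0,0.4,0.1,4.3],[2,7.9,-4.5,0,0.4,0.1,4.3]]'; python3 go.py 0.450 0.2605 -0.018; python3 tip.py
```

```text
clock: 10.58
position: [0.4982, 0.1886, 0.1543]
ee_rot: [0.704, -0.042, 0.707, 0.042]
contact_force: [-0.2, 1.1, 0.4]
width: 0.0427
clock: 11.08
position: [0.4461, 0.2604, 0.1349]
ee_rot: [0.702, -0.042, 0.709, 0.042]
contact_force: [1.3, -0.2, 0.3]
width: 0.0428
pos [0.4461 0.2604 0.1349] w 0.0428 F [ 1.3 -0.2  0.3] t 11.075 q6 0.27
tool axes
 [[-0.009 -0.119  0.993]
 [-0.     0.993  0.119]
 [-1.     0.001 -0.009]]
shift cm [15.29 -0.05  0.53] turn [ 0.  -0.5 -0. ]
near 991 [0.478 0.266 0.18 ]
far 1 [0.425 0.268 0.229]
tcp [0.4467 0.2602 0.1352] F [ 0.5 -0.6 -0.4] w 0.043 t 11.125
```

```bash
python3 -m crank '[[4,0,0.2,0,-0.3,0,4.3],[7.5,0,0.3,0,-0.4,0,4.3],[9.8,0,0.4,0,-0.4,0,4.3],[9.8,0,0.4,0,-0.4,0,4.3],[9.8,0,0.4,0,-0.4,0,4.3]]'; python3 go.py 0.450 0.2605 -0.018; python3 tip.py
python3 - <<'E'
from h import *
s=eyes.get_image("scene"); 
cv2.imwrite("pics/s10c.png",cv2.resize(s["color"][140:290,330:490],None,fx=4,fy=4))
E
```

```text
clock: 11.75
position: [0.4507, 0.2611, 0.0382]
ee_rot: [0.706, -0.041, 0.706, 0.042]
contact_force: [-0.2, 0.9, 0.5]
width: 0.0433
pos [0.4507 0.2611 0.0382] w 0.0433 F [-0.2  0.9  0.5] t 11.75 q6 0.27
tool axes
 [[-0.    -0.117  0.993]
 [ 0.002  0.993  0.117]
 [-1.     0.002 -0.   ]]
shift cm [ 5.62 -0.06 -0.07] turn [-0.1 -0.  -0.1]
near 796 [0.481 0.264 0.082]
far 3 [0.427 0.268 0.127]
tcp [0.4508 0.2613 0.0386] F [-0.5  0.5  0.2] w 0.0428 t 11.8
```

View pics/s10c.png

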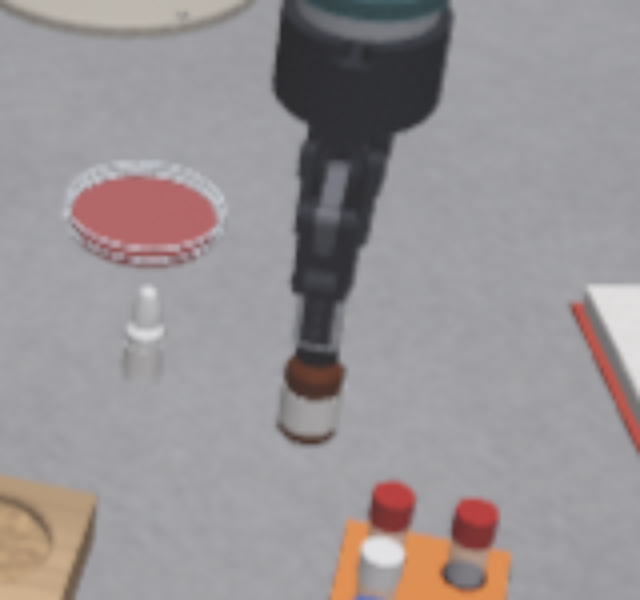

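The near finger is in line with b's cap at about (408,228). Descend and grip.

```bash
python3 -m crank '[[2,-0.05,-0.05,0,0,0,4.3],[4,-0.05,-0.05,0,0,0,4.3],[5.6,-0.05,-0.05,0,0,0,4.3],[5.6,-0.05,-0.05,0,0,0,4.3],[5.6,-0.05,-0.05,0,0,0,4.3]]'; python3 -m crank '[[0,0,0,0,0,0,2.4],[0,0,0,0,0,0,2.4],[0,0,0,0,0,0,2.4],[0,0,0,0,0,0,2.4]]' 30; python3 go.py 0.450 0.2605 -0.018;python3 - <<'E'
from h import *
s=eyes.get_image("scene"); 
cv2.imwrite("pics/s11c.png",cv2.resize(s["color"][140:290,330:490],None,fx=4,fy=4))
E
```

```text
clock: 12.48
position: [0.4497, 0.2613, -0.0175]
ee_rot: [0.706, -0.041, 0.706, 0.043]
contact_force: [1.5, 0.3, 1.2]
width: 0.0429
clock: 12.98
position: [0.4496, 0.2612, -0.0174]
ee_rot: [0.706, -0.041, 0.706, 0.043]
contact_force: [-0.2, -0.1, 6.4]
width: 0.029
pos [ 0.4496  0.2612 -0.0174] w 0.029 F [-0.2 -0.1  6.4] t 12.975 q6 0.27
tool axes
 [[ 0.    -0.118  0.993]
 [ 0.002  0.993  0.118]
 [-1.     0.002  0.   ]]
shift cm [ 0.06 -0.08  0.03] turn [-0.   0.  -0.1]
```

View pics/s11c.png

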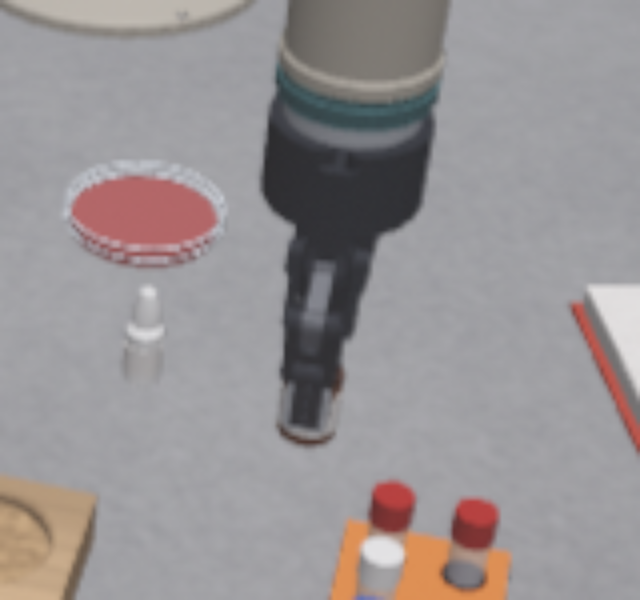

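b is gripped at a width of 29 mm. Lift it and carry it to bore_d, whose neighbour d has its top at 95 mm; b's underside will be at about 150 mm.

```bash
python3 -m crank '[[-2,0,0,0,0,0,2.4],[-6,0,0,0,0,0,2.4],[-10.5,0,0,0,0,0,2.4],[-14.5,0,0,0,0,0,2.4],[-14.5,0,0,0,0,0,2.4]]'; python3 go.py 0.6533 -0.0822 0.13;python3 - <<'E'
from h import *
s=eyes.get_image("scene"); 
cv2.imwrite("pics/s12c.png",cv2.resize(s["color"][60:260,330:490],None,fx=3,fy=3))
E
```

```text
clock: 13.65
position: [0.4516, 0.2617, 0.1299]
ee_rot: [0.708, -0.04, 0.704, 0.043]
contact_force: [-0.4, 0.0, -0.6]
width: 0.029
pos [0.4516 0.2617 0.1299] w 0.029 F [-0.4  0.  -0.6] t 13.65 q6 0.27
tool axes
 [[ 0.006 -0.118  0.993]
 [ 0.005  0.993  0.118]
 [-1.     0.004  0.006]]
shift cm [ -0.05 -36.53  15.97] turn [-0.   0.3 -0.2]
```

View pics/s12c.png

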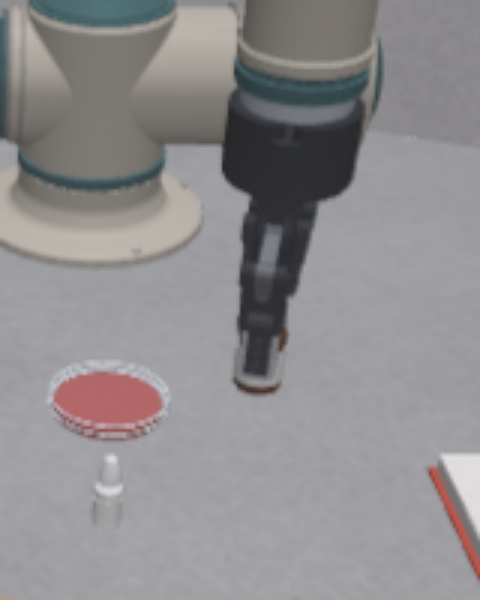

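b hangs upright at about (416,183).

```bash
python3 -m crank '[[0,-3,1.3,0,0,0,2.4],[0,-7,3.1,0,0,0,2.4],[0,-11,4.8,0,0,0,2.4],[0,-15,6.6,0,0,0,2.4],[0,-19,8.3,0,0,0,2.4]]'; python3 -m crank '[[0,-4,1.7,0,0,0,2.4],[0,-8,3.5,0,0,0,2.4],[0,-12,5.2,0,0,0,2.4],[0,-15.5,6.8,0,0,0,2.4],[0,-17.3,7.6,0,0,0,2.4]]'; python3 -m crank '[[0,0,0,0,0,0,2.4],[0,0,0,0,0,0,2.4],[0,0,0,0,0,0,2.4]]';  python3 go.py 0.6533 -0.0822 0.02
```

```text
clock: 14.32
position: [0.5531, 0.0805, 0.1238]
ee_rot: [0.704, -0.041, 0.708, 0.042]
contact_force: [0.8, -0.2, -1.7]
width: 0.0291
clock: 14.95
position: [0.6494, -0.0825, 0.1231]
ee_rot: [0.704, -0.04, 0.708, 0.042]
contact_force: [0.3, 0.7, -1.7]
width: 0.0289
clock: 15.32
position: [0.649, -0.0795, 0.1256]
ee_rot: [0.705, -0.042, 0.707, 0.043]
contact_force: [0.0, 0.2, -1.0]
width: 0.0288
pos [ 0.649  -0.0795  0.1256] w 0.0288 F [ 0.   0.2 -1. ] t 15.325 q6 -0.35
tool axes
 [[-0.002 -0.119  0.993]
 [ 0.002  0.993  0.119]
 [-1.     0.002 -0.002]]
shift cm [10.56 -0.34  0.41] turn [ 0.1 -0.1 -0.1]
```

```bash
python3 -m crank '[[3,-0.2,0.3,0,0,0,2.4],[6.5,-0.34,0.4,0,0,0,2.4],[9.5,-0.34,0.4,0,0,0,2.4],[10.7,-0.34,0.4,0,0,0,2.4],[10.7,-0.34,0.4,0,0,0,2.4]]'; python3 -m crank '[[0,0,0,0,0,0,2.4],[0,0,0,0,0,0,2.4],[0,0,0,0,0,0,2.4]]';  python3 go.py 0.6533 -0.0822 0.0046
python3 - <<'E'
from h import *
s=eyes.get_image("scene"); 
cv2.imwrite("pics/s13c.png",cv2.resize(s["color"][150:300,150:350],None,fx=3.6,fy=3.6))
E
```

```text
clock: 15.95
position: [0.6535, -0.0831, 0.0183]
ee_rot: [0.705, -0.041, 0.707, 0.043]
contact_force: [0.2, -0.1, -0.6]
width: 0.029
clock: 16.32
position: [0.6545, -0.0839, 0.0194]
ee_rot: [0.706, -0.041, 0.706, 0.042]
contact_force: [-0.2, -0.9, -0.7]
width: 0.029
pos [ 0.6545 -0.0839  0.0194] w 0.029 F [-0.2 -0.9 -0.7] t 16.325 q6 -0.35
tool axes
 [[-0.    -0.118  0.993]
 [ 0.001  0.993  0.118]
 [-1.     0.001 -0.   ]]
shift cm [ 1.48  0.18 -0.1 ] turn [-0.  -0.  -0.1]
```

View pics/s13c.png

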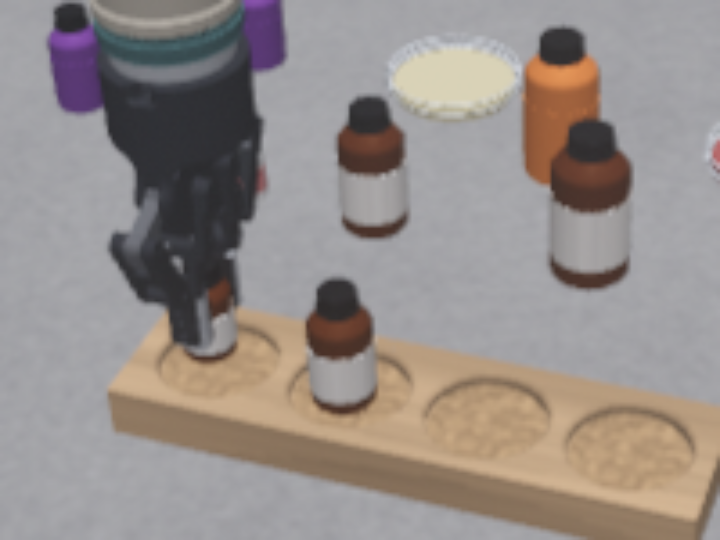

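b is above the end hole at about (208,247), inside the rim. The target looks about 2–3 mm off-centre towards -y, so I trim that while lowering.

```bash
python3 -m crank '[[0.6,0.3,-0.2,0,0,0,2.4],[1.1,0.4,-0.3,0,0,0,2.4],[1.35,0.4,-0.3,0,0,0,2.4],[1.35,0.4,-0.3,0,0,0,2.4],[1.35,0.4,-0.3,0,0,0,2.4]]'; python3 -m crank '[[0.1,0,0,0,0,0,2.4],[0.1,0,0,0,0,0,2.4],[0.1,0,0,0,0,0,2.4]]';  python3 go.py 0.6533 -0.0822 0.0046
```

```text
clock: 17.0
position: [0.6506, -0.0802, 0.0049]
ee_rot: [0.705, -0.041, 0.706, 0.042]
contact_force: [0.3, -0.3, -0.7]
width: 0.0287
clock: 17.38
position: [0.6507, -0.0803, 0.0047]
ee_rot: [0.705, -0.041, 0.706, 0.042]
contact_force: [-1.6, 0.1, 5.0]
width: 0.0291
pos [ 0.6507 -0.0803  0.0047] w 0.0291 F [-1.6  0.1  5. ] t 17.375 q6 -0.35
tool axes
 [[-0.001 -0.118  0.993]
 [ 0.001  0.993  0.118]
 [-1.     0.001 -0.001]]
shift cm [ 0.01 -0.22  0.23] turn [-0.  -0.1 -0.1]
```

Contact at the predicted height. Release, rise and look.

```bash
python3 -m crank '[[0,0,0,0,0,0,3.2],[0,0,0,0,0,0,3.8],[0,0,0,0,0,0,4.4],[0,0,0,0,0,0,4.4]]'; python3 -m crank '[[-1.5,0,0,0,0,0,4.4],[-5,0,0,0,0,0,4.4],[-10,0,0,0,0,0,4.4],[-15,0,0,0,0,0,4.4],[-17,0,0,0,0,0,5.5]]'; python3 go.py 0.4685 -0.083 0.14;python3 - <<'E'
from h import *
s=eyes.get_image("scene")
cv2.imwrite("pics/s14c.png",cv2.resize(s["color"][120:310,150:430],None,fx=2.8,fy=2.8))
E
```

```text
clock: 17.88
position: [0.6504, -0.0801, 0.0038]
ee_rot: [0.705, -0.041, 0.707, 0.042]
contact_force: [0.0, -0.5, -0.1]
width: 0.0437
clock: 18.5
position: [0.6528, -0.0808, 0.1794]
ee_rot: [0.708, -0.042, 0.704, 0.042]
contact_force: [0.2, -0.0, -0.3]
width: 0.0548
pos [ 0.6528 -0.0808  0.1794] w 0.0548 F [ 0.2 -0.  -0.3] t 18.5 q6 -0.35
tool axes
 [[ 0.006 -0.118  0.993]
 [-0.     0.993  0.118]
 [-1.    -0.001  0.006]]
shift cm [  3.84   1.96 -18.35] turn [-0.   0.3  0.1]
```

View pics/s14c.png

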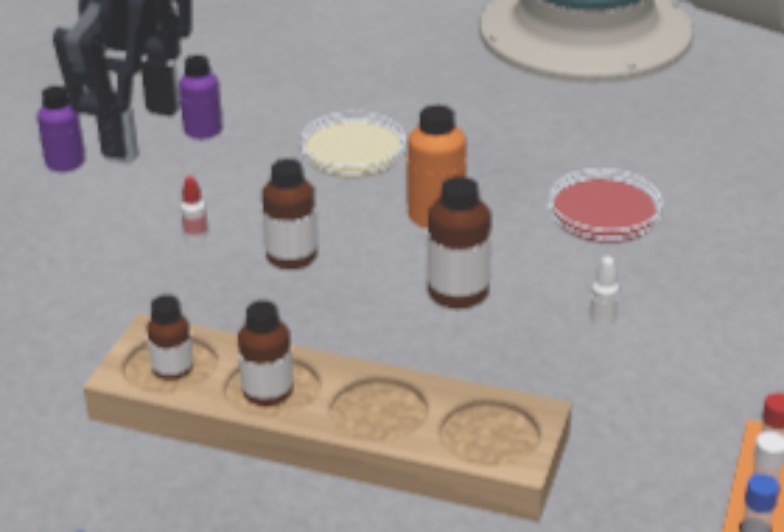

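b is in the end hole by the burner, well centred, at about (210,252). Next is bottle c. I also refine the centres of the two remaining holes.

```bash
python3 - <<'E'
from h import *
s=eyes.get_image("scene")
for u,v in ((378.5,402),(490.5,432)): print(onplane(s,150+u/2.8,120+v/2.8,.028))
E
python3 -m crank '[[0,0.4,-4,0,0,0,5.5],[1,0.8,-8,0,0,0,5.5],[2.4,1.3,-12.5,0,0,0,5.5],[3.8,1.7,-16.5,0,0.3,0.1,5.5],[3.8,1.9,-18.3,0,0.3,0.1,5.5]]'; python3 -m crank '[[0,0,0,0,0,0,5.5],[0,0,0,0,0,0,5.5],[0,0,0,0,0,0,5.5]]';python3 go.py 0.4685 -0.083 -0.006; python3 tip.py;python3 - <<'E'
from h import *
s=eyes.get_image("scene")
cv2.imwrite("pics/s15c.png",cv2.resize(s["color"][90:240,190:350],None,fx=4,fy=4))
E
```

```text
[0.6256587  0.07175613 0.028     ]
[0.62163458 0.15263728 0.028     ]
clock: 19.23
position: [0.4633, -0.0823, 0.1349]
ee_rot: [0.702, -0.04, 0.71, 0.043]
contact_force: [-0.0, -0.1, -0.5]
width: 0.0553
clock: 19.6
position: [0.4686, -0.0834, 0.1367]
ee_rot: [0.704, -0.041, 0.708, 0.043]
contact_force: [0.2, -0.4, 0.5]
width: 0.0553
pos [ 0.4686 -0.0834  0.1367] w 0.0553 F [ 0.2 -0.4  0.5] t 19.6 q6 -0.44
tool axes
 [[-0.006 -0.118  0.993]
 [ 0.002  0.993  0.118]
 [-1.     0.003 -0.005]]
shift cm [14.27 -0.    0.08] turn [-0.  -0.3 -0.2]
near 761 [ 0.502 -0.08   0.162]
far 304 [ 0.437 -0.087  0.176]
tcp [ 0.4682 -0.0833  0.1365] F [0.3 0.5 0.1] w 0.0549 t 19.65
```

View pics/s15c.png

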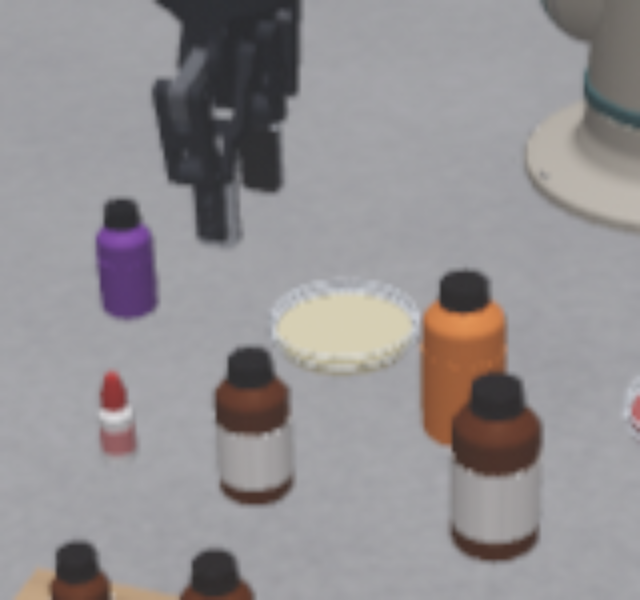

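Gripper tips are at about (248,147), above c with its cap at (252,182). Descend in two stages.

```bash
python3 -m crank '[[4,0,0.08,0,-0.3,-0.1,5.5],[7.5,0,0.08,0,-0.3,-0.1,5.5],[8,0,0.08,0,-0.3,-0.1,5.5],[8,0,0.08,0,-0.3,-0.1,5.5],[8,0,0.08,0,-0.3,-0.1,5.5]]';python3 go.py 0.4685 -0.083 -0.006; python3 tip.py;python3 - <<'E'
from h import *
s=eyes.get_image("scene")
cv2.imwrite("pics/s16c.png",cv2.resize(s["color"][90:240,190:350],None,fx=4,fy=4))
E
```

```text
clock: 20.32
position: [0.4684, -0.0832, 0.0577]
ee_rot: [0.706, -0.042, 0.706, 0.042]
contact_force: [-0.2, -0.1, -0.5]
width: 0.0547
pos [ 0.4684 -0.0832  0.0577] w 0.0547 F [-0.2 -0.1 -0.5] t 20.325 q6 -0.44
tool axes
 [[ 0.001 -0.118  0.993]
 [ 0.001  0.993  0.118]
 [-1.     0.     0.001]]
shift cm [6.37 0.02 0.  ] turn [-0.   0.1 -0. ]
near 650 [ 0.504 -0.078  0.103]
far 253 [ 0.437 -0.085  0.097]
tcp [ 0.4683 -0.0832  0.0577] F [-0.6  0.1 -0.2] w 0.0546 t 20.375
```

View pics/s16c.png

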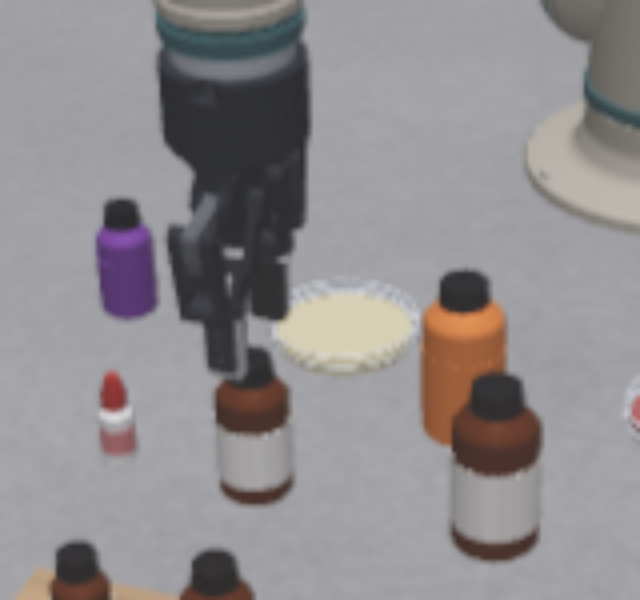

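```bash
python3 -m crank '[[2.5,0,0,0,0,0,5.5],[5,0,0,0,0,0,5.5],[6.4,0,0,0,0,0,5.5],[6.4,0,0,0,0,0,5.5],[6.4,0,0,0,0,0,5.5]]'; python3 -m crank '[[0,0,0,0,0,0,3.6],[0,0,0,0,0,0,3.6],[0,0,0,0,0,0,3.6],[0,0,0,0,0,0,3.6]]' 40; python3 go.py 0.4685 -0.083 -0.006;python3 - <<'E'
from h import *
s=eyes.get_image("scene")
cv2.imwrite("pics/s17c.png",cv2.resize(s["color"][90:240,190:350],None,fx=4,fy=4))
E
```

```text
clock: 21.05
position: [0.4677, -0.0829, -0.0069]
ee_rot: [0.706, -0.041, 0.706, 0.042]
contact_force: [-0.4, 0.3, 0.4]
width: 0.055
clock: 21.55
position: [0.4676, -0.0829, -0.0066]
ee_rot: [0.706, -0.042, 0.706, 0.042]
contact_force: [-1.7, 0.1, 5.6]
width: 0.041
pos [ 0.4676 -0.0829 -0.0066] w 0.041 F [-1.7  0.1  5.6] t 21.55 q6 -0.44
tool axes
 [[ 0.    -0.118  0.993]
 [ 0.001  0.993  0.118]
 [-1.     0.001  0.   ]]
shift cm [-0.06 -0.02  0.09] turn [-0.  0. -0.]
```

View pics/s17c.png

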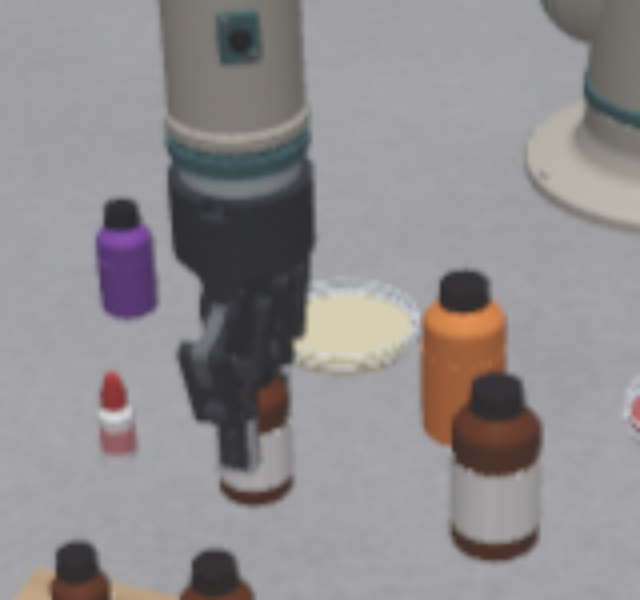

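c is gripped at 41 mm. Lift it and carry it to bore_b.

```bash
python3 -m crank '[[-2,0,0,0,0,0,3.6],[-6,0,0,0,0,0,3.6],[-10.5,0,0,0,0,0,3.6],[-14.5,0,0,0,0,0,3.6],[-14.5,0,0,0,0,0,3.6]]'; python3 go.py 0.632 0.073 0.14
```

```text
clock: 22.22
position: [0.4695, -0.0836, 0.1405]
ee_rot: [0.708, -0.042, 0.704, 0.041]
contact_force: [-0.7, 0.1, -2.3]
width: 0.0417
pos [ 0.4695 -0.0836  0.1405] w 0.0417 F [-0.7  0.1 -2.3] t 22.225 q6 -0.44
tool axes
 [[ 0.005 -0.118  0.993]
 [-0.001  0.993  0.118]
 [-1.    -0.002  0.005]]
shift cm [ 0.12 13.64 17.98] turn [-0.   0.3  0.1]
```

Run:
```python
from h import *
s=eyes.get_image("scene")
cv2.imwrite("pics/s18c.png",cv2.resize(s["color"][60:240,190:350],None,fx=3,fy=3))
```

```text
(no output)
```

View pics/s18c.png

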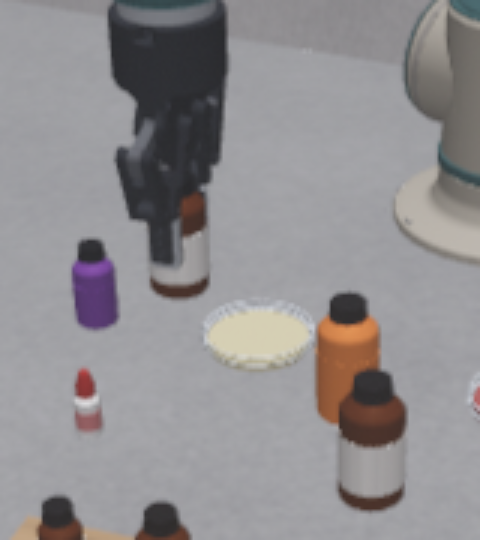

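c is held upright at about (250,135).

```bash
python3 -m crank '[[0,2,2.7,0,0,0,3.6],[0,5,6.6,0,0,0,3.6],[0,8,10.5,0,0,0,3.6],[0,11,14.4,0,0,0,3.6],[0,13.6,17.9,0,0,0,3.6]]'; python3 -m crank '[[0,0,0,0,0,0,3.6],[0,0,0,0,0,0,3.6],[0,0,0,0,0,0,3.6]]';python3 go.py 0.632 0.073 0.03
```

```text
clock: 22.9
position: [0.6285, 0.0747, 0.1346]
ee_rot: [0.704, -0.041, 0.708, 0.043]
contact_force: [0.2, 0.1, -1.4]
width: 0.041
clock: 23.28
position: [0.6275, 0.0725, 0.1364]
ee_rot: [0.704, -0.041, 0.707, 0.042]
contact_force: [0.3, 0.3, -2.5]
width: 0.0409
pos [0.6275 0.0725 0.1364] w 0.0409 F [ 0.3  0.3 -2.5] t 23.275 q6 -0.11
tool axes
 [[-0.004 -0.117  0.993]
 [ 0.001  0.993  0.117]
 [-1.     0.002 -0.004]]
shift cm [10.64 -0.02  0.5 ] turn [-0.1 -0.2 -0.1]
```

```bash
python3 -m crank '[[3,0,0.3,0,-0.2,0,3.6],[6.5,0,0.4,0,-0.2,0,3.6],[9.5,0,0.4,0,-0.2,0,3.6],[10.6,0,0.4,0,-0.2,0,3.6],[10.6,0,0.4,0,-0.2,0,3.6]]'; python3 -m crank '[[0,0,0,0,0,0,3.6],[0,0,0,0,0,0,3.6],[0,0,0,0,0,0,3.6]]';python3 go.py 0.632 0.073 0.0154
python3 - <<'E'
from h import *
s=eyes.get_image("scene"); 
cv2.imwrite("pics/s19c.png",cv2.resize(s["color"][150:310,170:370],None,fx=3.6,fy=3.6))
E
```

```text
clock: 23.9
position: [0.6321, 0.0734, 0.0311]
ee_rot: [0.706, -0.041, 0.706, 0.042]
contact_force: [-0.6, 0.4, -1.0]
width: 0.0412
clock: 24.28
position: [0.6331, 0.074, 0.0322]
ee_rot: [0.707, -0.041, 0.705, 0.042]
contact_force: [0.6, 0.4, -1.6]
width: 0.0413
pos [0.6331 0.074  0.0322] w 0.0413 F [ 0.6  0.4 -1.6] t 24.275 q6 -0.11
tool axes
 [[ 0.003 -0.118  0.993]
 [ 0.002  0.993  0.118]
 [-1.     0.001  0.003]]
shift cm [ 1.68 -0.09 -0.13] turn [-0.   0.2 -0.1]
```

View pics/s19c.png

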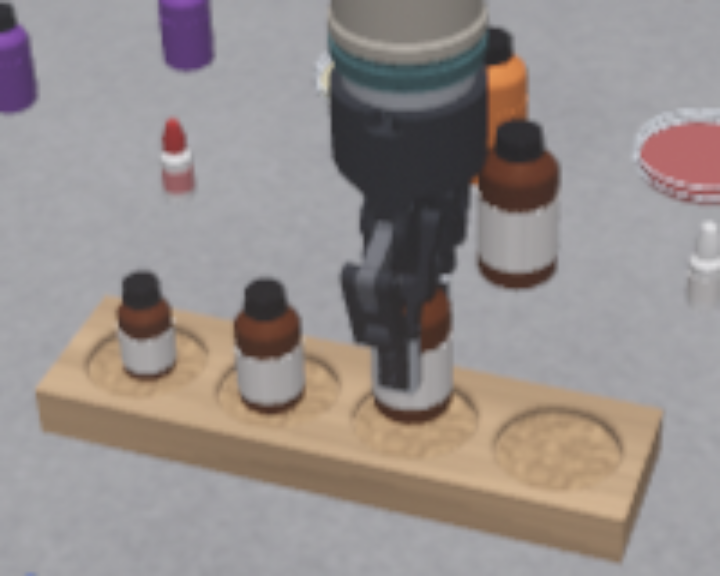

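c is over the third hole at about (284,262), centred left to right. Finish lowering.

```bash
python3 -m crank '[[0.7,0,-0.1,0,0.2,0,3.6],[1.3,0,-0.15,0,0.2,0,3.6],[1.6,0,-0.15,0,0.2,0,3.6],[1.6,0,-0.15,0,0.2,0,3.6],[1.6,0,-0.15,0,0.2,0,3.6]]'; python3 -m crank '[[0.1,0,0,0,0,0,3.6],[0.1,0,0,0,0,0,3.6],[0.1,0,0,0,0,0,3.6]]';python3 go.py 0.632 0.073 0.0154
```

```text
clock: 24.95
position: [0.6304, 0.0738, 0.0155]
ee_rot: [0.705, -0.041, 0.707, 0.042]
contact_force: [-3.9, 0.7, 4.5]
width: 0.0412
clock: 25.32
position: [0.6304, 0.0738, 0.0155]
ee_rot: [0.705, -0.041, 0.707, 0.042]
contact_force: [-5.7, -0.4, 9.5]
width: 0.0409
pos [0.6304 0.0738 0.0155] w 0.0409 F [-5.7 -0.4  9.5] t 25.325 q6 -0.11
tool axes
 [[-0.003 -0.118  0.993]
 [ 0.001  0.993  0.118]
 [-1.     0.002 -0.003]]
shift cm [ 0.01 -0.1   0.15] turn [-0.  -0.1 -0.1]
```

```bash
python3 -m crank '[[0,0,0,0,0,0,4.4],[0,0,0,0,0,0,4.9],[0,0,0,0,0,0,5.5],[0,0,0,0,0,0,5.5]]'; python3 -m crank '[[-1.5,0,0,0,0,0,5.5],[-5,0,0,0,0,0,5.5],[-10,0,0,0,0,0,5.5],[-15,0,0,0,0,0,5.5],[-18,0,0,0,0,0,6]]'; python3 -m crank '[[0,0,-5,0,0,0,6],[0,-0.5,-10,0,0,0,6],[0,-1,-14,0,0,0,6],[0,-1,-14,0,0,0,6]]';python3 go.py 0.458 0.058 0.003
python3 - <<'E'
from h import *
s=eyes.get_image("scene")
cv2.imwrite("pics/s20c.png",cv2.resize(s["color"][100:310,150:430],None,fx=2.8,fy=2.8))
E
```

```text
clock: 25.82
position: [0.6313, 0.0738, 0.014]
ee_rot: [0.705, -0.041, 0.707, 0.042]
contact_force: [1.1, -0.4, -0.7]
width: 0.0552
clock: 26.45
position: [0.6328, 0.0736, 0.1988]
ee_rot: [0.707, -0.041, 0.704, 0.042]
contact_force: [-0.1, 0.4, -0.1]
width: 0.0604
clock: 26.95
position: [0.4909, 0.0468, 0.1959]
ee_rot: [0.705, -0.041, 0.706, 0.042]
contact_force: [-0.7, 0.7, 0.6]
width: 0.0603
pos [0.4909 0.0468 0.1959] w 0.0603 F [-0.7  0.7  0.6] t 26.95 q6 -0.17
tool axes
 [[-0.001 -0.117  0.993]
 [ 0.001  0.993  0.117]
 [-1.     0.001 -0.001]]
shift cm [19.3   1.47 -3.11] turn [-0.1 -0.1 -0.1]
```

View pics/s20c.png

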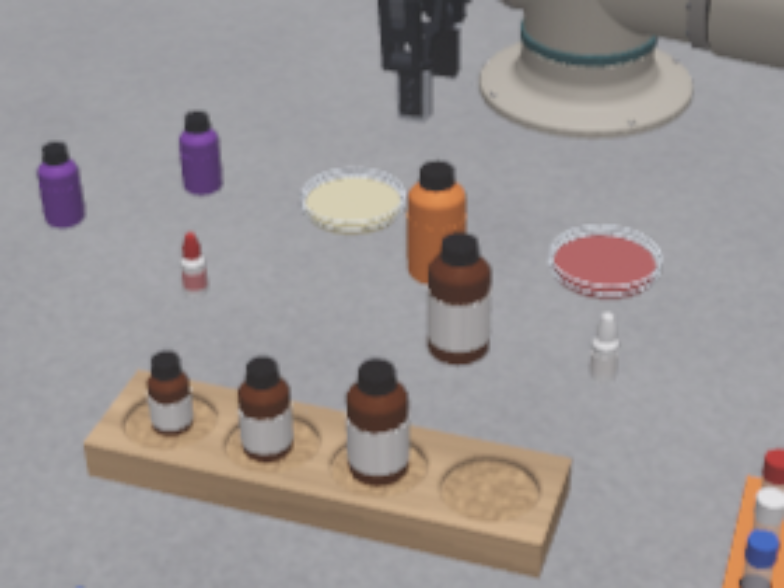

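b, d and c stand upright in holes 1 to 3 at about (210,252), (245,261) and (285,270). Last is a.

```bash
python3 -m crank '[[1,0.8,-1.8,0,0,0,6.1],[4,1.4,-3,0,0,0,6.1],[8,1.5,-3.1,0,0,0,6.1],[11.4,1.5,-3.05,0,0,0,6.1],[11.4,1.5,-3.05,0,0,0,6.1]]'; python3 -m crank '[[0,0,0,0,0,0,6.1],[0,0,0,0,0,0,6.1]]';python3 go.py 0.4585 0.0585 0.003; python3 tip.py;python3 - <<'E'
from h import *
s=eyes.get_image("scene")
cv2.imwrite("pics/s21c.png",cv2.resize(s["color"][90:240,240:400],None,fx=4,fy=4))
E
```

```text
clock: 27.62
position: [0.4608, 0.0587, 0.0789]
ee_rot: [0.704, -0.041, 0.708, 0.043]
contact_force: [-0.1, -1.0, 0.6]
width: 0.061
clock: 27.88
position: [0.4632, 0.0585, 0.0821]
ee_rot: [0.706, -0.041, 0.705, 0.042]
contact_force: [-0.5, -0.0, -0.4]
width: 0.0609
pos [0.4632 0.0585 0.0821] w 0.0609 F [-0.5 -0.  -0.4] t 27.875 q6 -0.14
tool axes
 [[ 0.002 -0.118  0.993]
 [ 0.001  0.993  0.118]
 [-1.     0.001  0.002]]
shift cm [ 7.91  0.04 -0.48] turn [-0.   0.1 -0.1]
near 753 [0.503 0.063 0.13 ]
far 160 [0.43  0.056 0.124]
tcp [0.4629 0.0585 0.082 ] F [-0.5 -0.3  0.4] w 0.0609 t 27.925
```

View pics/s21c.png

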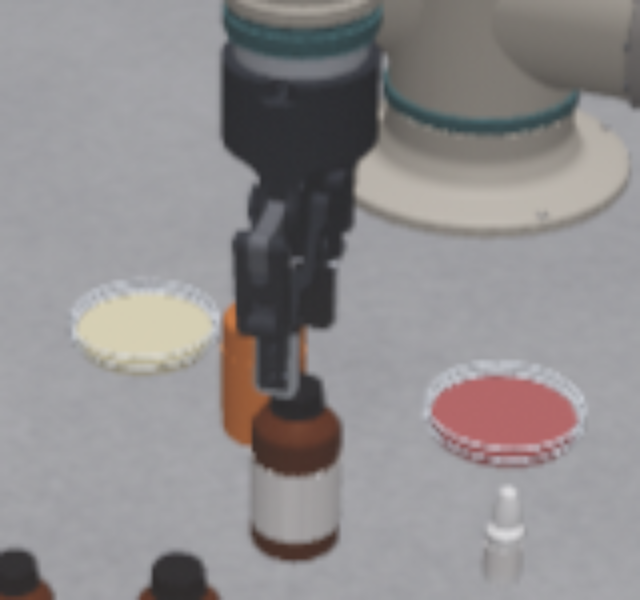

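```bash
python3 -m crank '[[0.3,0,-0.48,0,0,0,6.1],[2.5,0,-0.48,0,0.1,0,6.1],[5,0,-0.48,0,0.1,0,6.1],[7,0,-0.45,0,0.1,0,6.1],[7.9,0,-0.45,0,0.1,0,6.1]]'; python3 -m crank '[[0,0,0,0,0,0,6.1],[0,0,0,0,0,0,6.1]]'; python3 go.py 0.4585 0.0585 0.003;python3 - <<'E'
from h import *
s=eyes.get_image("scene")
cv2.imwrite("pics/s22c.png",cv2.resize(s["color"][90:240,240:400],None,fx=4,fy=4))
E
```

```text
clock: 28.6
position: [0.4557, 0.0581, 0.0007]
ee_rot: [0.704, -0.041, 0.708, 0.042]
contact_force: [0.8, 0.2, -0.4]
width: 0.061
clock: 28.85
position: [0.4574, 0.0581, 0.0022]
ee_rot: [0.705, -0.041, 0.707, 0.042]
contact_force: [0.5, 0.8, -0.2]
width: 0.0611
pos [0.4574 0.0581 0.0022] w 0.0611 F [ 0.5  0.8 -0.2] t 28.85 q6 -0.15
tool axes
 [[-0.002 -0.118  0.993]
 [ 0.001  0.993  0.118]
 [-1.     0.001 -0.002]]
shift cm [-0.08  0.03  0.11] turn [-0.  -0.1 -0.1]
```

View pics/s22c.png

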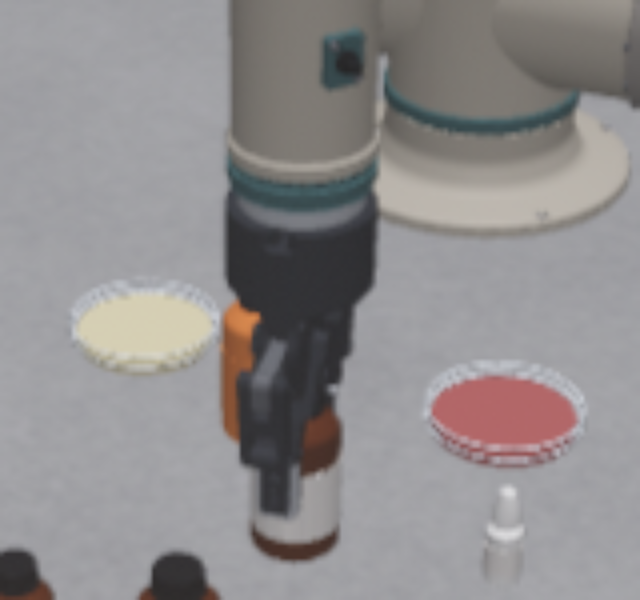

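The fingers straddle a at about (313,205) with no contact. Grip at 50 N, then lift.

```bash
python3 -m crank '[[0,0,0,0,0,0,4.2],[0,0,0,0,0,0,4.2],[0,0,0,0,0,0,4.2],[0,0,0,0,0,0,4.2],[0,0,0,0,0,0,4.2]]' 50; python3 go.py 0.624 0.1515 0.15;  python3 -m crank '[[-2,0,0,0,0,0,4.2],[-6,0,0,0,0,0,4.2],[-10.5,0,0,0,0,0,4.2],[-13.5,0,0,0,0,0,4.2],[-13.5,0,0,0,0,0,4.2]]'; python3 go.py 0.624 0.1515 0.14;python3 - <<'E'
from h import *
s=eyes.get_image("scene")
cv2.imwrite("pics/s23c.png",cv2.resize(s["color"][50:310,200:450],None,fx=2.2,fy=2.2))
E
```

```text
clock: 29.52
position: [0.457, 0.0581, 0.0025]
ee_rot: [0.705, -0.041, 0.707, 0.042]
contact_force: [-2.2, 0.5, 5.7]
width: 0.0471
pos [0.457  0.0581 0.0025] w 0.0471 F [-2.2  0.5  5.7] t 29.525 q6 -0.15
tool axes
 [[-0.003 -0.118  0.993]
 [ 0.001  0.993  0.118]
 [-1.     0.001 -0.003]]
shift cm [-14.79   7.33  17.65] turn [-0.  -0.1 -0.1]
clock: 30.15
position: [0.4591, 0.0579, 0.1387]
ee_rot: [0.707, -0.041, 0.705, 0.042]
contact_force: [0.5, -0.4, -2.5]
width: 0.0468
pos [0.4591 0.0579 0.1387] w 0.0468 F [ 0.5 -0.4 -2.5] t 30.15 q6 -0.14
tool axes
 [[ 0.002 -0.118  0.993]
 [ 0.001  0.993  0.118]
 [-1.     0.001  0.002]]
shift cm [-0.08  7.35 17.48] turn [-0.   0.1 -0. ]
```

View pics/s23c.png

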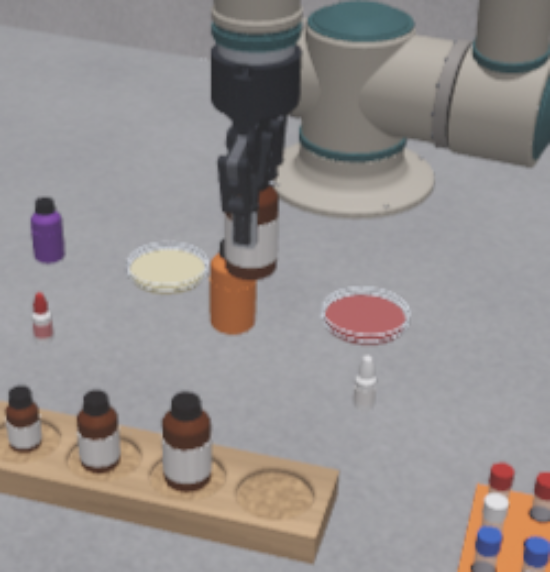

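a hangs upright at about (314,155). Carry it to bore_a.

```bash
python3 -m crank '[[-0.5,2,2.5,0,0,0,4.2],[-0.5,4,6,0,0,0,4.2],[-0.5,5.8,10,0,0,0,4.2],[-0.5,7.2,14,0,0,0,4.2],[-0.5,7.4,17.4,0,0,0,4.2]]'; python3 -m crank '[[0,0,0,0,0,0,4.2],[0,0,0,0,0,0,4.2],[0,0,0,0,0,0,4.2]]';python3 go.py 0.624 0.1515 0.040
```

```text
clock: 30.82
position: [0.6211, 0.1531, 0.1379]
ee_rot: [0.703, -0.042, 0.709, 0.043]
contact_force: [0.4, 0.1, -1.2]
width: 0.0471
clock: 31.2
position: [0.6197, 0.1516, 0.1403]
ee_rot: [0.704, -0.041, 0.708, 0.042]
contact_force: [-0.9, -0.1, -2.8]
width: 0.0469
pos [0.6197 0.1516 0.1403] w 0.0469 F [-0.9 -0.1 -2.8] t 31.2 q6 0.01
tool axes
 [[-0.006 -0.118  0.993]
 [ 0.001  0.993  0.118]
 [-1.     0.002 -0.006]]
shift cm [10.02 -0.08  0.48] turn [-0.  -0.3 -0.1]
```

```bash
python3 -m crank '[[3,0,0.3,0,-0.3,0,4.2],[6.5,0,0.4,0,-0.3,0,4.2],[9,0,0.4,0,-0.3,0,4.2],[9.9,0,0.4,0,-0.3,0,4.2],[9.9,0,0.4,0,-0.3,0,4.2]]'; python3 -m crank '[[0,0,0,0,0,0,4.2],[0,0,0,0,0,0,4.2],[0,0,0,0,0,0,4.2]]';python3 go.py 0.624 0.1515 0.0245
python3 - <<'E'
from h import *
s=eyes.get_image("scene"); 
cv2.imwrite("pics/s24c.png",cv2.resize(s["color"][150:310,200:400],None,fx=3.6,fy=3.6))
E
```

```text
clock: 31.82
position: [0.6245, 0.1524, 0.0422]
ee_rot: [0.706, -0.041, 0.705, 0.042]
contact_force: [-0.6, -0.5, -1.6]
width: 0.0469
clock: 32.2
position: [0.6254, 0.1526, 0.0428]
ee_rot: [0.707, -0.041, 0.705, 0.042]
contact_force: [0.1, -0.2, -1.4]
width: 0.0467
pos [0.6254 0.1526 0.0428] w 0.0467 F [ 0.1 -0.2 -1.4] t 32.2 q6 0.01
tool axes
 [[ 0.003 -0.118  0.993]
 [ 0.002  0.993  0.118]
 [-1.     0.002  0.003]]
shift cm [ 1.83 -0.1  -0.15] turn [-0.   0.2 -0.1]
```

View pics/s24c.png

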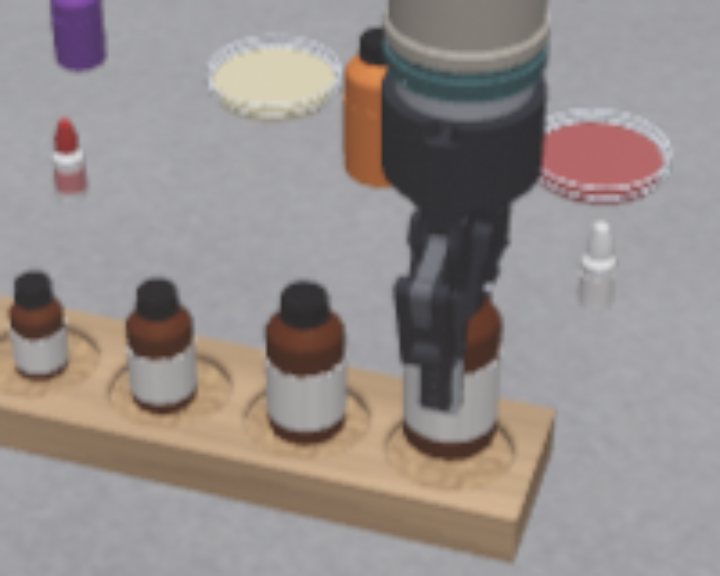

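a is centred over the last hole: bottle at crop x = 450, rim from 386 to 515. Lower it.

```bash
python3 -m crank '[[0.7,-0.05,-0.1,0,0.2,0,4.2],[1.3,-0.1,-0.15,0,0.2,0,4.2],[1.7,-0.1,-0.15,0,0.2,0,4.2],[1.7,-0.1,-0.15,0,0.2,0,4.2],[1.7,-0.1,-0.15,0,0.2,0,4.2]]'; python3 -m crank '[[0.1,0,0,0,0,0,4.2],[0.1,0,0,0,0,0,4.2],[0.1,0,0,0,0,0,4.2]]';python3 go.py 0.624 0.1515 0.0245
```

```text
clock: 32.88
position: [0.6236, 0.1514, 0.0249]
ee_rot: [0.705, -0.041, 0.707, 0.042]
contact_force: [-0.2, -0.3, -2.1]
width: 0.0471
clock: 33.25
position: [0.6237, 0.1514, 0.0245]
ee_rot: [0.705, -0.041, 0.706, 0.042]
contact_force: [-0.4, 0.2, 2.5]
width: 0.0469
pos [0.6237 0.1514 0.0245] w 0.0469 F [-0.4  0.2  2.5] t 33.25 q6 0.01
tool axes
 [[-0.001 -0.118  0.993]
 [ 0.002  0.993  0.118]
 [-1.     0.002 -0.001]]
shift cm [0.   0.   0.03] turn [-0.  -0.1 -0.1]
```

Touched the floor at the predicted height. Release, rise and check.

```bash
python3 -m crank '[[0,0,0,0,0,0,5],[0,0,0,0,0,0,5.6],[0,0,0,0,0,0,6.1],[0,0,0,0,0,0,6.1]]'; python3 -m crank '[[-1.5,0,0,0,0,0,6.1],[-5,0,0,0,0,0,6.1],[-10,0,0,0,0,0,6.1],[-14,0,0,0,0,0,6.1],[-18,0,0,0,0,0,6.1]]'; python3 -m crank '[[0,0,-4,0,0,0,6.1],[0,1,-9,0,0,0,6.1],[0,3,-14,0,0,0,6.1],[0,7,-18,0,0,0,6.1],[0,10,-20,0,0,0,6.1]]'
python3 - <<'E'
from h import *
s=eyes.get_image("scene"); t=eyes.get_image("top")
cv2.imwrite("pics/s25.png",s["color"]); cv2.imwrite("pics/t25.png",t["color"])
cs=cloud(s); 
from meas import find,H
for n,p in (("b",(209,240)),("d",(244,248)),("c",(284,249)),("a",(321,253))):
    b,st=find(s,*p,r=16); q=cs[int(b[1])-8:int(b[1])+3,int(b[0])-3:int(b[0])+4,2].max()
    print(n,b.round(1),onplane(s,*b,.022+H[n]-.006).round(4),"top z",q.round(4),"expected",.022+H[n])
E
```

```text
clock: 33.75
position: [0.6236, 0.1514, 0.024]
ee_rot: [0.705, -0.041, 0.707, 0.042]
contact_force: [-0.3, -0.5, 0.2]
width: 0.0607
clock: 34.38
position: [0.624, 0.1512, 0.207]
ee_rot: [0.706, -0.041, 0.706, 0.042]
contact_force: [1.1, -0.6, -0.2]
width: 0.0605
clock: 35.0
position: [0.4112, 0.2275, 0.2061]
ee_rot: [0.706, -0.041, 0.706, 0.043]
contact_force: [0.1, 0.1, -0.0]
width: 0.0609
b [208.6 230.6] [ 0.6501 -0.0801  0.076 ] top z 0.0865 expected 0.08199999999999999
d [243.  234.7] [ 0.6477 -0.0043  0.089 ] top z 0.7167 expected 0.095
c [284.1 236.3] [0.6346 0.075  0.102 ] top z 0.1123 expected 0.10799999999999998
a [325.1 240.5] [0.63   0.1532 0.115 ] top z 0.125 expected 0.121
```

View pics/s25.png

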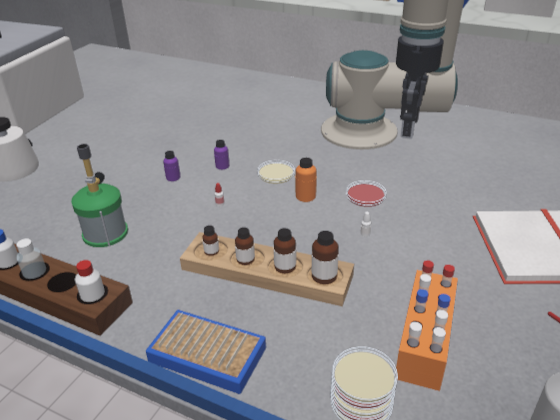

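View pics/t25.png

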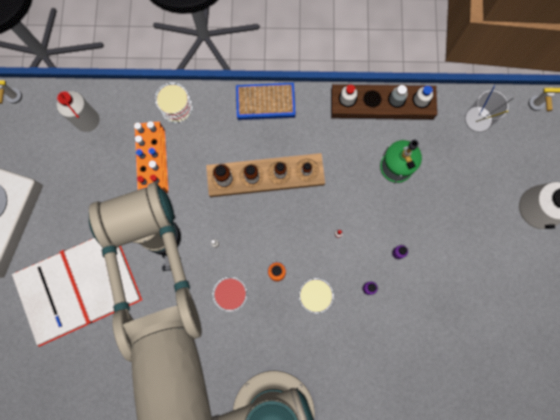

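All four stand upright in the row, rising from the burner end, at (210,241), (245,247), (285,252) and (325,258). The burner, rack, dishes, drop bottles and look-alikes appear at the same pixels as at the start. I let the arm settle and hand in.

```bash
python3 -m crank '[[0,0,0,0,0,0,6.1],[0,0,0,0,0,0,6.1]]'
python3 - <<'E'
from rig import manip
print(manip.sign_off())
E
```

```text
clock: 35.35
position: [0.4145, 0.2263, 0.2049]
ee_rot: [0.706, -0.041, 0.706, 0.042]
contact_force: [0.5, -0.0, -0.6]
width: 0.0609
the job is handed in; nothing more can be done
None
```

All four brown bottles are in the block, one to a hole, rising in size from the burner: b in bore_d, d in bore_c, c in bore_b and a in bore_a. I handed the job in at 35.4 s of the 96 s allowed.

**What agreed:**
- Each bottle was lowered until its floor contact was felt, at 2.5 to 9.5 N and at the predicted height. It was then released and the gripper withdrawn straight up.
- The last pictures show all four upright inside their rims. The other objects appear where they stood at the start, judged by eye from the pictures.

**What disagreed or failed:**
- **Reported tool height:** it read about 30 mm lower than the fingertips seen by the depth camera. I took heights from the camera and from contact instead.
- **Bottle-top heights:** the final depth readings for b, c and a were about 4 mm above the expected values, much as b's reading was (6 mm high) before it was moved.
- **d's top:** no valid depth reading, so its height rests on the contact felt and on the picture.
- **d's position:** it looked 3 to 4 mm off the centre of its hole, well within the 15 mm of play.

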